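Load a batch of blocks into a spring-clamped nest

ROBOT

A 7-joint arm with a two-finger parallel gripper is mounted at the origin on a cart in front of the work surface, level with it; the furniture and walls round the work are solid. World frame = base frame: x ahead of the robot, y to its left, z up, the work surface at z = 0. Lengths are in mm, angles in rad, forces in N, time in s.
With the tool pointing down it reaches from about 400 to 875 mm from the base axis. Payload 4.4 kg.
Tool frame: the origin (TCP) lies at the very end of the fingers, on their centre line; the grasp point (between the pads) lies 19 mm behind it; z points along the fingers, y is the line along which they close (so a half turn about z gives the same grasp; the last joint's range is limited). The gripper opens to 85 mm and grips with 20 to 120 N. Pads are 22 mm wide; open, the fingers measure 114 mm over their backs; the gripper's body (76 mm by 85 mm) begins 54 mm behind the grasp point. The pads swing forward as they close: fully open they stand 13 mm farther back than shut.
Start: joints at [1.27, 0.628, 0.038, 1.517, -0.027, 0.996, -0.02], TCP at [151.249, -632.172, 231.313] pointing down, gripper open.
Joint ranges: [-3.06, 3.06], [-0.37, 2.12], [-1.25, 1.32], [0.18, 2.47], [-1.1, 4.24], [0.23, 1.98], [-2.94, 2.94]. Speed limits (rad/s): [2.57, 2.57, 3.14, 3.14, 3.14, 3.14, 3.14].

INTERFACE

Orientations are given as [roll, pitch, yaw] about the fixed x, y, z axes, in that order (R = Rz(yaw) Ry(pitch) Rx(roll)).
In Python, from cell import ctrl gives the robot as it stands.
- The arm moves only by the tool jog_arm, never from a script. Its argument "plan" is a list of rows, each an object of numbers: "tx", "ty", "tz": the shift along the tool's x, y, z as a fraction of full scale; "wx", "wy", "wz": the turn, a rotation vector about the tool's x, y, z as a fraction of full scale; "claw": the closure, from 0 (fully open) to 1 (shut). In form: [{"tx": .., "ty": .., "tz": .., "wx": .., "wy": .., "wz": .., "claw": ..}, ...]. A call has 1 to 12 rows; each row is the pose to reach, as a shift and turn from the pose commanded when the call began, along the tool's axes at that moment; what a row does not reach only later rows make up. Full scale, the value 1, is 300 mm for a shift and 90 degrees for a turn. A row lasts 1/10 s, in which the tool goes at most 50 mm and 8.59 degrees, less where a joint would pass 70% of its speed; a pose out of reach is approached as far as the arm can. A call with a number of a shift or a turn outside -1 to 1 is refused whole. A call with a gripper value outside its range is refused whole. The fingers move at their own pace and stop on an object; the grip force is fixed at half the most. Time passes only in rows, so rows that repeat a pose let the fingers close. It gives the time, the measured TCP pose, the force, the opening and the grip force at its end, in the units of the state.
- ctrl.read_state(): the state, without advancing time (a new reading comes with each control period).
- ctrl.get_image(name): name is "scene" or "top" or "wrist"; returns a dict with "img" (400x640x3 uint8, red, green, blue), "depth" (400x640 float32, mm along the optical axis (not along the pixel's ray), 0 where there is no reading), "fx", "fy", "cx", "cy" (pixels), "position" and "orientation" of the camera in the world; the wrist camera has in their place "hand_eye" (4x4, takes a point from camera to tool coordinates, whose origin is the TCP and whose axes are the flange's). Camera axes: x right, y down, z forward; pixel columns grow to the right and rows downward; lengths in mm; the calibration is good to about 2 mm. A picture is of the moment at which its call begins: read the wrist's pose just before it.
- ctrl.finish_job(): hands the job in; it is judged then, once.
Trained networks look in a picture, given as the dict that the camera call returned (one of the last four; its "shot" number tells which), for a name from the list of things; names that differ only in an ending like _2 or _b are one class to them, and where a whole thing is asked for, a point or a joint stands for the part that bears it (a point fixed in the world has none). Each returns a list of dicts, best first, with "score" (0 to 1); they miss things now and then, are a little off and sometimes report something else, mostly with a low value. They report only what shows in the picture. A call takes as long as a camera call.
- ctrl.trace(picture, thing): "pixels" (400x640 bool, what is visible of it) and "extent" ([centre column, centre row, width, height] in pixels, round what is visible of it).
The state is a dict: "clock": time; "qpos": joint angles; "qd": joint speeds; "tau": joint torques, N m; "eef_pos": TCP position; "tool_rot": TCP orientation; "force": force on the tool from outside, world axes, zero at the start; "torque": the same for the moment, N m; "width": finger opening in mm; "gripper_force": force on a finger pad.
Only numpy, scipy, OpenCV 4.12 (cv2) and the standard library are available. Lean on these libraries where they do the work, as an engineer would, in place of code of your own. Each camera call takes 0.05 s, during which the arm holds its last target. There are 200 camera calls.

TASK

Draw the nest's sprung clamp back by its black-handled lever and lay the lever over into the holding notch so that the clamp stays open by itself; if a brass packing bar has been left in the nest, put it in the steel tray, where these bars are kept. Then lay every loose block flat in the nest as one interlocking layer: three side by side with their ends to the back stop first, then any others crosswise in front of them (two end to end, or a single one in the middle so that the clamp does not cock). Finally free the lever so that the clamp closes and presses the whole layer home against the back stop, and leave the hex keys where they lie.

Things in the scene. Friction and masses are not known exactly. Their poses are not given: they have to be found in the camera images.
- nest: clamping nest fixed on the bench: metal plate 322 x 196 x 12 mm. Origin on the bench top; z up; x = the way the clamp pushes, towards the back stop; y to the left of that. Nest frame, mm: plate x -190 to 132; blocks lie on its top (z 12) between the back stop (face x 115) and two side rails (faces y 77 and -77, x -35 to 115); stop and rails stand 8 mm above the plate
- clamp (a joint): sliding clamp bar, 142 mm wide, 14 thick, top 13 mm above the plate. 0 = fully forward (pushing face at nest x 49 mm); the value (m) grows as it is drawn back, face x = 0.049 - value, 0.098 at most. Spring 8 N at 0, 15 N at 0.084, damped (60 N per m/s): pull slowly. It snaps forward unless its lever lies in the holding notch, which holds it at about 0.084
- lever (a joint): lean of the lever on the clamp bar's rod (axis along nest x, 24 mm above the bench). 0 upright, as it must be while the bar slides; grows leaning to nest +y, to 0.62 rad. Only with the bar drawn back to 0.087 or more can it lean beyond 0.15: it then lies in the notch (0.5 to 0.62) and stays when let go. The notch is hooked: to free it, draw back 3 mm first, then bring it upright
- lever_grip (a point): middle of the black round handgrip on the lever: 20 mm thick, 46 mm long along the lever, its middle 60 mm from the lever's turning axis; at clamp 0, lever 0 it is at (-72, 0, 84) mm in the nest frame. Below it stand the two cheeks of the gate in which the lever slides: nest x -63 to -176, y within 19 mm of the middle, tops 44 mm above the bench
- clamp_face (a point): middle of the clamp bar's pushing face, 7 mm above the plate
- back_left (a point): home of the centre of the left block of the back row: nest frame (80, 50, 24.5) mm. Back row: three blocks side by side, their length along the nest's x axis, ends against the back stop; they may be set down up to 20 mm short of it, and the closing clamp pushes them home
- back_mid (a point): home of the middle block of the back row: nest frame (80, 0, 24.5) mm
- back_right (a point): home of the right block of the back row: nest frame (80, -50, 24.5) mm
- front_left (a point): home of the left block of the front row: nest frame (22, 37, 24.5) mm. Front row: blocks with their length along the nest's y axis, sides against the back row. With the clamp in its notch there are 34 mm to spare before the bar, so a block may be set down up to 30 mm short of home, which leaves room for a finger behind it; the closing clamp pushes it home
- front_mid (a point): home of a single block in the front row, in the middle: nest frame (22, 0, 24.5) mm
- front_right (a point): home of the right block of the front row: nest frame (22, -37, 24.5) mm
- block0_center (a point): light-alloy block (grey, with small holes in its top), 46 x 70 x 25 mm, about 0.24 kg; point at its centre; its y axis runs along the 70 mm length, z up. There are three to five such blocks, all alike; an absent one reads None
- block1_center (a point): light-alloy block (grey, with small holes in its top), 46 x 70 x 25 mm, about 0.24 kg; point at its centre; its y axis runs along the 70 mm length, z up. There are three to five such blocks, all alike; an absent one reads None
- block2_center (a point): light-alloy block (grey, with small holes in its top), 46 x 70 x 25 mm, about 0.24 kg; point at its centre; its y axis runs along the 70 mm length, z up. There are three to five such blocks, all alike; an absent one reads None
- block3_center (a point): light-alloy block (grey, with small holes in its top), 46 x 70 x 25 mm, about 0.24 kg; point at its centre; its y axis runs along the 70 mm length, z up. There are three to five such blocks, all alike; an absent one reads None
- block4_center (a point): light-alloy block (grey, with small holes in its top), 46 x 70 x 25 mm, about 0.24 kg; point at its centre; its y axis runs along the 70 mm length, z up. There are three to five such blocks, all alike; an absent one reads None
- packing_bar0_center (a point): square brass bar, 16 x 105 x 16 mm, 0.22 kg, (None if absent): at the start one may lie on the nest plate between clamp and back stop, and one may lie in the tray; point at its centre, y axis along its length
- packing_bar1_center (a point): square brass bar, 16 x 105 x 16 mm, 0.22 kg, (None if absent): at the start one may lie on the nest plate between clamp and back stop, and one may lie in the tray; point at its centre, y axis along its length
- tray: open steel tray fixed on the bench, 170 mm (its x) by 110 mm (its y), 20 mm high, walls and floor 3 mm; origin at the centre of its underside. A brass bar may lie in it along the wall on its -y side
- hex_keys: folding hex-key set lying on the bench, 33 x 95 x 26 mm, to be left alone; y axis along its length

How it is judged (in metres and radians):
On the way, in this order (a step that is already met when the one before it is completed fails the run):
1. the clamp is drawn back and its lever stays in the holding notch with the robot's hand off it (value of joint clamp above 0.08 m and value of joint lever above 0.4 rad and contact force between the fingers and lever below 0.2 N), for 0.5 s.
2. all the blocks lie flat on the plate between the stops while the clamp is still held back (value of joint clamp above 0.08 m and z of block0_center in the frame of nest between 0.02 and 0.029 m and x of block0_center in the frame of nest between -0.018 and 0.086 m and y of block0_center in the frame of nest between -0.066 and 0.066 m and z of block1_center in the frame of nest between 0.02 and 0.029 m and x of block1_center in the frame of nest between -0.018 and 0.086 m and y of block1_center in the frame of nest between -0.066 and 0.066 m and z of block2_center in the frame of nest between 0.02 and 0.029 m and x of block2_center in the frame of nest between -0.018 and 0.086 m and y of block2_center in the frame of nest between -0.066 and 0.066 m and z of block3_center in the frame of nest between 0.02 and 0.029 m and x of block3_center in the frame of nest between -0.018 and 0.086 m and y of block3_center in the frame of nest between -0.066 and 0.066 m and z of block4_center in the frame of nest between 0.02 and 0.029 m and x of block4_center in the frame of nest between -0.018 and 0.086 m and y of block4_center in the frame of nest between -0.066 and 0.066 m), for 0.2 s.
At the end, for the whole second after the job is handed in: Back row of three, the others in front (two, or one in the middle), each flat, within 6 mm of home along the push, 15 mm sideways, 0.15 rad; released clamp pressing on them with over 1 N, lever upright; the brass bar, if any, flat in the tray; all at rest (z of block0_center in the frame of nest between 0.02 and 0.029 m and ((x of block0_center in the frame of nest between 0.074 and 0.086 m and angle between the y axis of block0_center and the x axis of nest, either way round below 0.15 rad) or (x of block0_center in the frame of nest between 0.016 and 0.028 m and angle between the y axis of block0_center and the y axis of nest, either way round below 0.15 rad)) and z of block1_center in the frame of nest between 0.02 and 0.029 m and ((x of block1_center in the frame of nest between 0.074 and 0.086 m and angle between the y axis of block1_center and the x axis of nest, either way round below 0.15 rad) or (x of block1_center in the frame of nest between 0.016 and 0.028 m and angle between the y axis of block1_center and the y axis of nest, either way round below 0.15 rad)) and z of block2_center in the frame of nest between 0.02 and 0.029 m and ((x of block2_center in the frame of nest between 0.074 and 0.086 m and angle between the y axis of block2_center and the x axis of nest, either way round below 0.15 rad) or (x of block2_center in the frame of nest between 0.016 and 0.028 m and angle between the y axis of block2_center and the y axis of nest, either way round below 0.15 rad)) and z of block3_center in the frame of nest between 0.02 and 0.029 m and ((x of block3_center in the frame of nest between 0.074 and 0.086 m and angle between the y axis of block3_center and the x axis of nest, either way round below 0.15 rad) or (x of block3_center in the frame of nest between 0.016 and 0.028 m and angle between the y axis of block3_center and the y axis of nest, either way round below 0.15 rad)) and z of block4_center in the frame of nest between 0.02 and 0.029 m and ((x of block4_center in the frame of nest between 0.074 and 0.086 m and angle between the y axis of block4_center and the x axis of nest, either way round below 0.15 rad) or (x of block4_center in the frame of nest between 0.016 and 0.028 m and angle between the y axis of block4_center and the y axis of nest, either way round below 0.15 rad)) and horizontal distance between any of block0_center, block1_center, block2_center, block3_center, block4_center and back_left below 0.016 m and horizontal distance between any of block0_center, block1_center, block2_center, block3_center, block4_center and back_mid below 0.016 m and horizontal distance between any of block0_center, block1_center, block2_center, block3_center, block4_center and back_right below 0.016 m and (horizontal distance between any of block0_center, block1_center, block2_center, block3_center, block4_center and front_mid below 0.016 m or (horizontal distance between any of block0_center, block1_center, block2_center, block3_center, block4_center and front_left below 0.016 m and horizontal distance between any of block0_center, block1_center, block2_center, block3_center, block4_center and front_right below 0.016 m) or x of each of block0_center, block1_center, block2_center, block3_center, block4_center in the frame of nest above 0.06 m) and (contact force between clamp and block0 above 1 N or contact force between clamp and block1 above 1 N or contact force between clamp and block2 above 1 N or contact force between clamp and block3 above 1 N or contact force between clamp and block4 above 1 N) and value of joint lever below 0.2 rad and x of packing_bar0_center in the frame of tray between -0.082 and 0.082 m and y of packing_bar0_center in the frame of tray between -0.052 and 0.052 m and z of packing_bar0_center in the frame of tray between 0.003 and 0.02 m and angle between packing_bar0_center's own y axis and vertical between 1.45 and 1.69 rad and x of packing_bar1_center in the frame of tray between -0.082 and 0.082 m and y of packing_bar1_center in the frame of tray between -0.052 and 0.052 m and z of packing_bar1_center in the frame of tray between 0.003 and 0.02 m and angle between packing_bar1_center's own y axis and vertical between 1.45 and 1.69 rad and linear speed of each of block0, block1, block2, block3, block4, packing_bar0, packing_bar1 below 0.02 m/s); the robot touches nothing.
It fails at once if the hex-key set is moved by more than 3 cm (distance of hex_keys from where it was at the start of the episode above 0.03 m).
Of block0, block1, block2, block3, block4 only 3 to 5 are there at a start; the rules pass over those that are not, and their reading is None.
Of packing_bar0, packing_bar1 only 1 to 2 are there at a start; the rules pass over those that are not, and their reading is None.
At some moment in a run one of block0, block1, block2, block3, block4 may be knocked a few centimetres aside while the robot is not near it.
Once in a run the grip may slacken for a moment while it holds something.
It also fails if it takes over 210 s, if anything falls off the work surface, if the arm or the gripper's body presses on something with over 40 N, if the wrist force passes 120 N, or if a joint passes its speed limit or range.

## Working session

There is one attempt and no reset: what is moved stays moved. The work goes in short steps, Python scripts to look and compute and a tool call to move; the robot and the scene stay as the last step left them, time stands still between calls to the robot, and variables do not carry over. Pictures are saved under pics/ and viewed, at most 14 in all, crops included, and the job is handed in when it is done.

Besides the shell and the picture viewer there is one more tool, called after "Emit:" as name(argument=value, ...), one argument or row to a line, values as JSON. jog_arm: Moves the arm, as the interface text tells. Shift numbers are shares of 300 mm and turn numbers shares of 90 degrees, none past 1 either way. Its arguments: {"type":"object","properties":{"plan":{"type":"array"}},"required":["plan"]}

```bash
ls; mkdir -p pics
cat > h.py <<'E'
import numpy as np, cv2
from cell import ctrl
from scipy.spatial.transform import Rotation as R
def cam(name):
    s=ctrl.read_state(); p=ctrl.get_image(name)
    if name=="wrist":
        T=np.eye(4); T[:3,:3]=rot(s['tool_rot']); T[:3,3]=s['eef_pos']; p['T']=T@np.array(p['hand_eye'])
    else:
        T=np.eye(4); o=np.array(p['orientation']); T[:3,:3]=o if o.shape==(3,3) else rot(o); T[:3,3]=p['position']; p['T']=T
    return p
def rot(rpy): return R.from_euler('xyz',rpy).as_matrix()
def world(p):
    h,w=p['depth'].shape; u,v=np.meshgrid(np.arange(w),np.arange(h)); d=p['depth']
    X=np.stack([(u-p['cx'])/p['fx']*d,(v-p['cy'])/p['fy']*d,d],-1)
    W=X@p['T'][:3,:3].T+p['T'][:3,3]; W[d<=0]=np.nan; return W
def save(p,n): cv2.imwrite('pics/'+n,cv2.cvtColor(p['img'],cv2.COLOR_RGB2BGR))
E
python3 - <<'E'
from h import *
print(ctrl.read_state())
for n in ("scene","top"):
    p=cam(n); save(p,n+"0.png"); print(n,p['position'],p['orientation'],p['fx'],p['shot'])
    W=world(p)
    for t in ("nest","clamp","lever","block0_center","packing_bar0_center","tray","hex_keys"):
        for r in ctrl.trace(p,t)[:7]:
            q=W[r['pixels']]; q=q[~np.isnan(q[:,0])]
            zt=np.percentile(q[:,2],80) if len(q) else 0
            m=q[abs(q[:,2]-zt)<4] if len(q) else q
            rr=cv2.minAreaRect(m[:,:2].astype(np.float32)) if len(m)>5 else None
            print(t,round(r['score'],2),np.round(r['extent']),len(q),round(float(zt),1),np.round(np.array(rr[0]+rr[1]+(rr[2],)),1) if rr else None)
E
```

```text
pics
{'clock': 0.0, 'qpos': array([ 1.27018602,  0.62933859,  0.03842338,  1.51837523, -0.02704871,
        0.99628618, -0.019995  ]), 'qd': array([ 0.00122734,  0.00084654,  0.00026472,  0.00148205, -0.00127042,
        0.00042773,  0.00091017]), 'tau': array([-1.22719630e-04, -5.63407373e+01,  1.22629881e+00, -1.93446010e+01,
        1.11047199e-02,  1.05585656e-02,  4.58234206e-05]), 'eef_pos': array([ 151.13521371, -631.5426813 ,  230.39130054]), 'tool_rot': array([-3.13970192e+00, -2.70894632e-05,  2.34803639e-01]), 'force': array([ 0.14835399, -0.45321578, -0.47931024]), 'torque': array([0.04323742, 0.04171131, 0.03297417]), 'gripper_force': 0.0, 'width': 85.37774616639948}
scene [  98.00910686 1044.14000863  687.60713064] [-2.0962987   0.02477385 -2.72176694] 392.4616481894365 1
nest 0.58 [325. 204. 110.  53.] 3102 24.5 [557.7   7.4 314.3 180.4   7.2]
clamp 0.96 [318. 195.  40.  29.] 279 64.9 [515.5   4.9  14.1  10.   14.9]
lever 0.53 [339. 188.   4.  14.] 83 96.4 [513.6   4.   16.3  10.   26.7]
block0_center 0.75 [263. 264.  28.  22.] 449 25.5 [591.5 350.4  46.1  71.    6. ]

[... 278 characters left out ...]
  30.] 398 24.9 [532.3 463.   31.2  88.1  55.7]
top [ 368.58825319  101.48952141 1129.49759132] [-2.95298558 -0.02167957 -1.57112626] 426.1995921712293 2
clamp 0.59 [342. 194.  56.  57.] 659 29.9 [599.3  -7.7 142.9 120.7  36.1]
lever 0.43 [349. 216.   9.   7.] 69 106.3 [516.2  -1.8  15.5  16.   44.7]
block0_center 0.55 [215. 188.  24.  22.] 482 26.3 [593.  347.6  47.1  70.5   8.3]
packing_bar0_center 0.77 [338. 163.  42.  10.] 286 29.6 [669.3  21.9  16.8 104.6   1.5]
tray 0.93 [436. 170.  46.  68.] 2482 6.7 [ 646.7 -240.6  109.9  169.5   82. ]
tray 0.64 [345. 204.  89. 128.] 8433 19.7 [558.9   2.8 319.1 192.4   7.4]
hex_keys 0.58 [172. 211.  31.  40.] 517 24.2 [535.4 459.   33.3  91.9  55.3]
```

Run:
```python
import cv2
a=cv2.imread('pics/top0.png');b=cv2.imread('pics/scene0.png')
cv2.imwrite('pics/c0.png',cv2.vconcat([cv2.resize(a[80:380,140:540],(800,600))[:,:,:]]))
cv2.imwrite('pics/c1.png',cv2.resize(b[100:380,140:540],(800,560)))
```

```text
(no output)
```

View pics/c0.png

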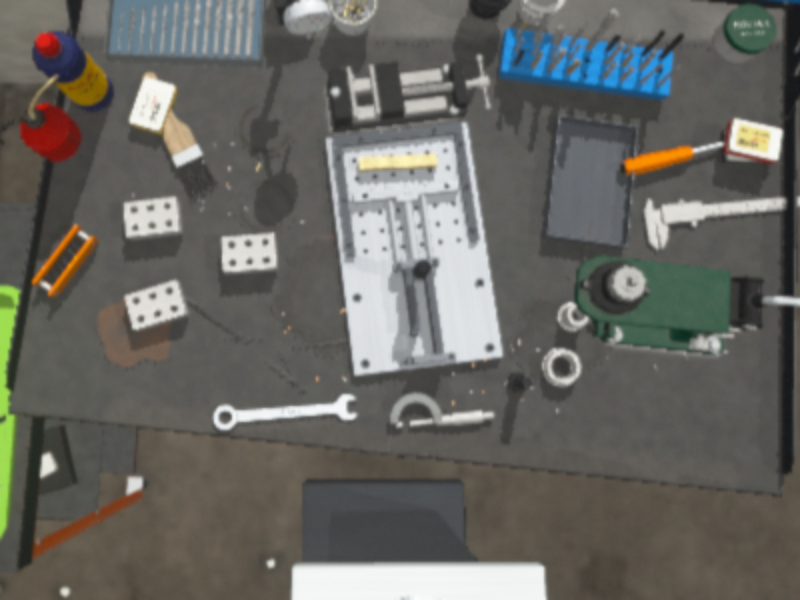

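View pics/c1.png

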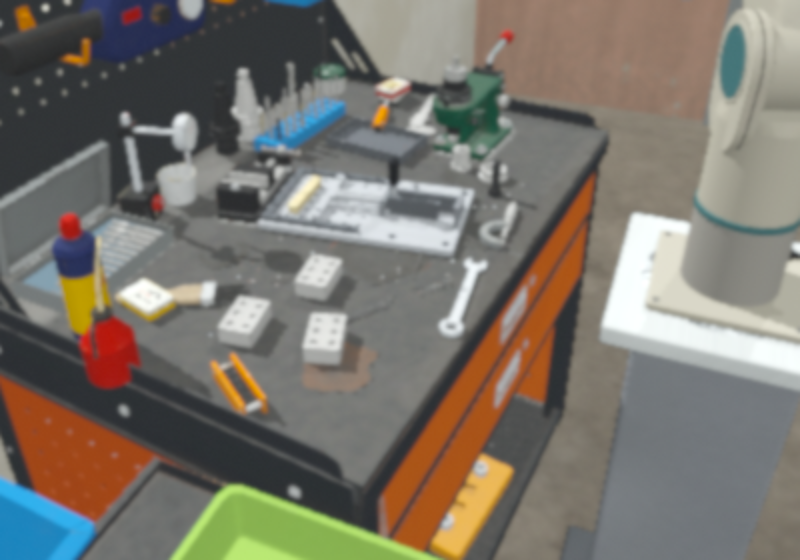

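The top view shows three blocks at crop (152,217), (248,252) and (155,305). A brass bar lies in the nest at (398,161), the tray at (590,180) is empty, and the orange hex keys are at (65,260). The lever is upright at (422,268), and the scene view agrees.

```bash
cat >> h.py <<'E'
import json,os
def mv(rows,cmd,full=False):
    """rows: list of (x,y,z,yaw_deg) ; cmd (x,y,z,yaw_deg): prints fractions"""
    c=np.array(cmd,float); Rm=R.from_euler('xyz',[180,0,c[3]],degrees=True).as_matrix()
    for r in rows:
        d=Rm.T@(np.array(r[:3])-c[:3])/300; w=-((r[3]-c[3]+180)%360-180)/90
        print(r,'-> tx %.3f ty %.3f tz %.3f wz %.3f'%(*d,w))
def tops(p,lo,hi,amin=300):
    """boxes of connected patches in a height band (world)"""
    W=world(p); m=((W[...,2]>lo)&(W[...,2]<hi)).astype(np.uint8)
    n,l,s,_=cv2.connectedComponentsWithStats(m); out=[]
    for i in range(1,n):
        if s[i,4]<amin: continue
        q=W[l==i]; r=cv2.minAreaRect(q[:,:2].astype(np.float32)); out.append((np.round(np.array(r[0]+r[1]+(r[2],)),1),round(float(np.median(q[:,2])),1),s[i]))
    return out
E
python3 - <<'E'
from h import *
p=cam("top")
for o in tops(p,21,29,250): print(*o)
q=cam("scene")
for o in tops(q,20,30,250): print(*o)
w=cam("wrist"); print(np.round(w['hand_eye'],3).tolist(),w['fx'],w['cx'],w['cy'])
mv([(151,-500,300,13.45),(300,-300,330,45),(380,0,360,97.3)],(151.2,-632.2,231.3,13.45))
E
```

```text
[861.7 256.8  49.5 102.7  89.4] 25.2 [243  75  20  36 303]
[ 813.9 -240.9  233.    66.3   81.8] 24.7 [ 390   93   86   35 1299]
[627.9   8.4 122.3  95.   58.7] 24.4 [316 170  53  33 315]
[593.  347.7  46.8  70.    7. ] 24.8 [202 178  28  20 388]
[546.3 218.3  46.7  69.6   5. ] 24.8 [251 196  27  20 391]
[477.3 337.6  46.6  70.8  17.8] 25.1 [202 220  31  24 414]
[ 811.  -239.4  241.9   67.7   80.4] 24.4 [267 149  46  25 304]
[847.7 259.5 125.4 196.3  44.7] 24.9 [184 202  43  40 646]
[591.9 349.4  46.6  74.9   6.2] 24.9 [249 248  26  20 302]
[476.  340.   46.5  75.   18.1] 24.8 [292 257  21  20 324]
[550.9 483.6  76.3 341.1  89.3] 25.7 [183 276 123  54 489]
[[-0.0, -0.956, -0.292, 73.835], [1.0, -0.0, -0.0, 0.94], [0.0, -0.292, 0.956, -143.305], [0.0, 0.0, 0.0, 1.0]] 315.8578182736034 320.0791577022795 199.20744170970195
(151, -500, 300, 13.45) -> tx 0.102 ty -0.429 tz -0.229 wz -0.000
(300, -300, 330, 45) -> tx 0.740 ty -0.962 tz -0.329 wz -0.351
(380, 0, 360, 97.3) -> tx 1.232 ty -1.872 tz -0.429 wz -0.932
```

Emit:
jog_arm(
  plan=[
    {"tx": 0.74,"ty": -0.96,"tz": -0.33,"wz": -0.35,"claw": 0},
    {"tx": 0.74,"ty": -0.96,"tz": -0.33,"wz": -0.35,"claw": 0},
    {"tx": 0.74,"ty": -0.96,"tz": -0.33,"wz": -0.35,"claw": 0},
    {"tx": 0.74,"ty": -0.96,"tz": -0.33,"wz": -0.35,"claw": 0},
    {"tx": 0.74,"ty": -0.96,"tz": -0.33,"wz": -0.35,"claw": 0},
    {"tx": 0.74,"ty": -0.96,"tz": -0.33,"wz": -0.35,"claw": 0},
    {"tx": 0.74,"ty": -0.96,"tz": -0.33,"wz": -0.35,"claw": 0},
    {"tx": 0.74,"ty": -0.96,"tz": -0.33,"wz": -0.35,"claw": 0},
    {"tx": 0.74,"ty": -0.96,"tz": -0.33,"wz": -0.35,"claw": 0},
    {"tx": 0.74,"ty": -0.96,"tz": -0.33,"wz": -0.35,"claw": 0},
  ],
)

```text
invalid input at $.plan[0]: expected keys tx, ty, tz, wx, wy, wz, claw
```

Run:
```python
from h import *
s=ctrl.read_state();print(s['clock'],s['eef_pos'],np.degrees(s['tool_rot']),s['force'])
c=np.array([151.2,-632.2,231.3]);Rm=R.from_euler('xyz',[180,0,13.45],degrees=True).as_matrix()
c=c+Rm@np.array([.74,-.96,-.33])*300; print(c, 13.45+.35*90)
mv([(520,40,330,97.3)],(*c,13.45+31.5))
```

```text
0.95 [ 151.19952328 -632.17736508  231.33765586] [ 1.79997945e+02 -3.17522238e-04  1.34465149e+01] [ 0.53787827  0.18749648 -0.22504776]
[ 300.12340985 -300.46242601  330.3       ] 44.949999999999996
(520, 40, 330, 97.3) -> tx 1.320 ty -0.285 tz 0.001 wz -0.582
```

Emit:
jog_arm(
  plan=[
    {"tx": 0.74,"ty": -0.96,"tz": -0.33,"wx": 0,"wy": 0,"wz": -0.35,"claw": 0},
    {"tx": 0.74,"ty": -0.96,"tz": -0.33,"wx": 0,"wy": 0,"wz": -0.35,"claw": 0},
    {"tx": 0.74,"ty": -0.96,"tz": -0.33,"wx": 0,"wy": 0,"wz": -0.35,"claw": 0},
    {"tx": 0.74,"ty": -0.96,"tz": -0.33,"wx": 0,"wy": 0,"wz": -0.35,"claw": 0},
    {"tx": 0.74,"ty": -0.96,"tz": -0.33,"wx": 0,"wy": 0,"wz": -0.35,"claw": 0},
    {"tx": 0.74,"ty": -0.96,"tz": -0.33,"wx": 0,"wy": 0,"wz": -0.35,"claw": 0},
    {"tx": 0.74,"ty": -0.96,"tz": -0.33,"wx": 0,"wy": 0,"wz": -0.35,"claw": 0},
    {"tx": 0.74,"ty": -0.96,"tz": -0.33,"wx": 0,"wy": 0,"wz": -0.35,"claw": 0},
    {"tx": 0.74,"ty": -0.96,"tz": -0.33,"wx": 0,"wy": 0,"wz": -0.35,"claw": 0},
    {"tx": 0.74,"ty": -0.96,"tz": -0.33,"wx": 0,"wy": 0,"wz": -0.35,"claw": 0},
  ],
)

```text
clock: 1.95
eef_pos: [300.2, -300.7, 330.7]
tool_rot: [3.14, 0.001, 0.786]
force: [0.0, 0.2, -0.9]
width: 85.5
gripper_force: 0.0
```

Emit:
jog_arm(
  plan=[
    {"tx": 1,"ty": -0.4,"tz": 0,"wx": 0,"wy": 0,"wz": -0.582,"claw": 0},
    {"tx": 1,"ty": -0.4,"tz": 0,"wx": 0,"wy": 0,"wz": -0.582,"claw": 0},
    {"tx": 1,"ty": -0.4,"tz": 0,"wx": 0,"wy": 0,"wz": -0.582,"claw": 0},
    {"tx": 1,"ty": -0.4,"tz": 0,"wx": 0,"wy": 0,"wz": -0.582,"claw": 0},
    {"tx": 1,"ty": -0.4,"tz": 0,"wx": 0,"wy": 0,"wz": -0.582,"claw": 0},
    {"tx": 1,"ty": -0.4,"tz": 0,"wx": 0,"wy": 0,"wz": -0.582,"claw": 0},
    {"tx": 1,"ty": -0.4,"tz": 0,"wx": 0,"wy": 0,"wz": -0.582,"claw": 0},
    {"tx": 1,"ty": -0.4,"tz": 0,"wx": 0,"wy": 0,"wz": -0.582,"claw": 0},
    {"tx": 1,"ty": -0.4,"tz": 0,"wx": 0,"wy": 0,"wz": -0.582,"claw": 0},
    {"tx": 1,"ty": -0.4,"tz": 0,"wx": 0,"wy": 0,"wz": -0.582,"claw": 0},
  ],
)

```text
clock: 2.95
eef_pos: [427.4, -5.7, 329.8]
tool_rot: [-3.14, 0.001, 1.695]
force: [1.2, -1.2, 0.2]
width: 85.3
gripper_force: 0.0
```

```bash
cat >> h.py <<'E'
def nav(p):
    "nest pose from plate points (z 9..23)"
    W=world(p); r=[t for t in ctrl.trace(p,"nest")]
    return W,r
E
python3 - <<'E'
from h import *
s=ctrl.read_state();print(s['clock'],s['eef_pos'],np.degrees(s['tool_rot']))
p=cam("wrist"); save(p,"w1.png"); W=world(p)
for n in ("nest","lever","packing_bar0_center","tray"):
  for r in ctrl.trace(p,n)[:2]:
    q=W[r['pixels']];q=q[~np.isnan(q[:,0])]
    zz=np.percentile(q[:,2],[5,50,95]); b=cv2.minAreaRect(q[:,:2].astype(np.float32))
    print(n,round(r['score'],2),np.round(r['extent']),np.round(zz,1),np.round(b[0]+b[1]+(b[2],),1))
    if n=="lever":
        t=q[q[:,2]>zz[2]-8]; print(' top',t.mean(0).round(1))
for o in tops(p,9,15,1500): print('plate',*o)
for o in tops(p,17.5,23,300): print('rails',*o)
for o in tops(p,23,31,300): print('bar',*o)
E
```

```text
2.95 [427.3532293  -5.7218253 329.8395705] [-1.79924976e+02  3.11776417e-02  9.71091047e+01]
nest 0.84 [415. 157. 236. 138.] [11.5 13.2 43.6] [562.7   1.5 331.  200.4   6.5]
lever 0.59 [390. 169.  26.  25.] [ 29.8  98.6 107.1] [527.2 -10.3  22.8  52.9  58.1]
 top [514.4  -1.7 104.9]
packing_bar0_center 0.6 [492. 158.  35.  73.] [16.  28.1 29.9] [673.2  21.8  26.4 104.8   3.2]
tray 0.78 [434. 302. 121.  71.] [ 2.2  4.3 20.6] [ 553.3 -164.3  179.5  380.5   50.8]
plate [ 30.   -1.3 206.  148.8  89.9] 13.0 [   0   34  103  159 8466]
plate [557.8   2.6 320.8 194.    7.1] 12.7 [  300    91   232   132 18915]
rails [634.6  11.6 166.3 176.5   7.1] 20.6 [ 403   98  131  122 3051]
bar [547.2 195.3  46.6  24.6   4.3] 25.6 [416   0  40  23 716]
bar [ 44.4   4.2  45.2 123.2   7. ] 27.2 [ 15  67  49  94 430]
bar [586.2   6.   99.9 141.5   7.1] 26.1 [ 398  111   76   99 1422]
bar [669.   21.6  17.8 104.8   2.9] 28.5 [478 121  30  74 966]
bar [748.9 -15.8  18.6  58.1   8.4] 25.7 [527 171  20  39 472]
bar [786.9 -13.6  23.4  52.6   9.5] 25.6 [555 175  20  35 452]
bar [ 821.9 -183.8  117.3   65.3   81.9] 25.2 [ 514  259   69   64 1518]
```

View pics/w1.png

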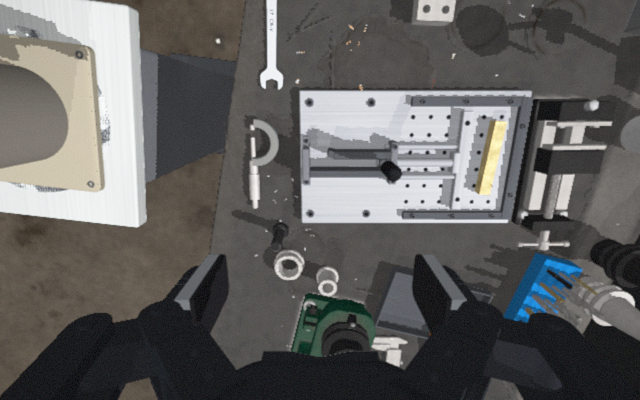

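The plate spans pixels (300–535, 90–222), with the bar at (492,158) on it and the lever knob at (390,170) standing upright. That fixes the nest origin at about (586.6, 6.0) with a yaw of 7.1°.

```bash
cat >> h.py <<'E'
O=np.array([586.6,6.0]);NY=7.1
def n2w(x,y): a=np.radians(NY); return O+np.array([x*np.cos(a)-y*np.sin(a),x*np.sin(a)+y*np.cos(a)])
def get(): return json.load(open('cmd.json'))
def did(tx,ty,tz,wz):
    "book the last row of a move into the commanded pose"
    c=np.array(get()); Rm=R.from_euler('xyz',[180,0,c[3]],degrees=True).as_matrix()
    c[:3]+=Rm@np.array([tx,ty,tz])*300; c[3]-=90*wz; json.dump(c.tolist(),open('cmd.json','w')); return c
def go(*rows):
    "rows (x,y,z,yaw) world -> fractions from commanded pose"
    print('cmd',np.round(get(),1)); mv(rows,get())
def N(x,y,z,yaw=NY+90): return (*np.round(n2w(x,y),1),z,yaw)
E
python3 - <<'E'
from h import *
json.dump([151.2,-632.2,231.3,13.45],open('cmd.json','w'))
did(.74,-.96,-.33,-.35); print(did(1,-.4,0,-.582))
go(N(-72,0,170),N(-72,0,67))
E
```

```text
[427.66175014  -3.58876305 330.3         97.33      ]
cmd [427.7  -3.6 330.3  97.3]
(np.float64(515.2), np.float64(-2.9), 170, 97.1) -> tx -0.035 ty 0.290 tz 0.534 wz 0.003
(np.float64(515.2), np.float64(-2.9), 67, 97.1) -> tx -0.035 ty 0.290 tz 0.878 wz 0.003
```

Emit:
jog_arm(
  plan=[
    {"tx": -0.035,"ty": 0.29,"tz": 0.534,"wx": 0,"wy": 0,"wz": 0.003,"claw": 0},
    {"tx": -0.035,"ty": 0.29,"tz": 0.534,"wx": 0,"wy": 0,"wz": 0.003,"claw": 0},
    {"tx": -0.035,"ty": 0.29,"tz": 0.534,"wx": 0,"wy": 0,"wz": 0.003,"claw": 0},
    {"tx": -0.035,"ty": 0.29,"tz": 0.534,"wx": 0,"wy": 0,"wz": 0.003,"claw": 0.2},
    {"tx": -0.035,"ty": 0.29,"tz": 0.534,"wx": 0,"wy": 0,"wz": 0.003,"claw": 0.3},
    {"tx": -0.035,"ty": 0.29,"tz": 0.65,"wx": 0,"wy": 0,"wz": 0.003,"claw": 0.3},
    {"tx": -0.035,"ty": 0.29,"tz": 0.77,"wx": 0,"wy": 0,"wz": 0.003,"claw": 0.3},
    {"tx": -0.035,"ty": 0.29,"tz": 0.878,"wx": 0,"wy": 0,"wz": 0.003,"claw": 0.3},
    {"tx": -0.035,"ty": 0.29,"tz": 0.878,"wx": 0,"wy": 0,"wz": 0.003,"claw": 0.3},
    {"tx": -0.035,"ty": 0.29,"tz": 0.878,"wx": 0,"wy": 0,"wz": 0.003,"claw": 0.6},
    {"tx": -0.035,"ty": 0.29,"tz": 0.878,"wx": 0,"wy": 0,"wz": 0.003,"claw": 0.8},
    {"tx": -0.035,"ty": 0.29,"tz": 0.878,"wx": 0,"wy": 0,"wz": 0.003,"claw": 1},
  ],
)

```text
clock: 4.4
eef_pos: [515.9, -3.1, 69.1]
tool_rot: [3.14, 0.001, 1.694]
force: [-2.5, 1.0, 19.2]
width: 18.1
gripper_force: 58.1
```

Emit:
jog_arm(
  plan=[
    {"tx": 0,"ty": 0,"tz": 0,"wx": 0,"wy": 0,"wz": 0,"claw": 1},
    {"tx": 0,"ty": 0,"tz": 0,"wx": 0,"wy": 0,"wz": 0,"claw": 1},
  ],
)

```text
clock: 4.6
eef_pos: [516.0, -3.0, 69.2]
tool_rot: [3.139, 0.001, 1.694]
force: [-2.4, 0.3, 9.7]
width: 18.3
gripper_force: 58.3
```

Emit:
jog_arm(
  plan=[
    {"tx": 0,"ty": -0.03,"tz": 0,"wx": 0,"wy": 0,"wz": 0,"claw": 1},
    {"tx": 0,"ty": -0.06,"tz": 0,"wx": 0,"wy": 0,"wz": 0,"claw": 1},
    {"tx": 0,"ty": -0.09,"tz": 0,"wx": 0,"wy": 0,"wz": 0,"claw": 1},
    {"tx": 0,"ty": -0.12,"tz": 0,"wx": 0,"wy": 0,"wz": 0,"claw": 1},
    {"tx": 0,"ty": -0.15,"tz": 0,"wx": 0,"wy": 0,"wz": 0,"claw": 1},
    {"tx": 0,"ty": -0.18,"tz": 0,"wx": 0,"wy": 0,"wz": 0,"claw": 1},
    {"tx": 0,"ty": -0.21,"tz": 0,"wx": 0,"wy": 0,"wz": 0,"claw": 1},
    {"tx": 0,"ty": -0.24,"tz": 0,"wx": 0,"wy": 0,"wz": 0,"claw": 1},
    {"tx": 0,"ty": -0.27,"tz": 0,"wx": 0,"wy": 0,"wz": 0,"claw": 1},
    {"tx": 0,"ty": -0.3,"tz": 0,"wx": 0,"wy": 0,"wz": 0,"claw": 1},
    {"tx": 0,"ty": -0.31,"tz": 0,"wx": 0,"wy": 0,"wz": 0,"claw": 1},
    {"tx": 0,"ty": -0.31,"tz": 0,"wx": 0,"wy": 0,"wz": 0,"claw": 1},
  ],
)

```text
clock: 5.8
eef_pos: [432.9, -13.1, 69.3]
tool_rot: [3.123, -0.001, 1.694]
force: [14.5, -1.1, -5.0]
width: 18.0
gripper_force: 59.5
```

Emit:
jog_arm(
  plan=[
    {"tx": 0,"ty": 0,"tz": 0,"wx": 0,"wy": 0,"wz": 0,"claw": 1},
    {"tx": 0,"ty": -0.01,"tz": 0,"wx": 0,"wy": 0,"wz": 0,"claw": 1},
    {"tx": 0,"ty": -0.01,"tz": 0,"wx": 0,"wy": 0,"wz": 0,"claw": 1},
  ],
)

```text
clock: 6.1
eef_pos: [430.3, -13.3, 69.3]
tool_rot: [3.122, -0.002, 1.694]
force: [15.2, -1.3, -5.6]
width: 18.5
gripper_force: 44.3
```

Emit:
jog_arm(
  plan=[
    {"tx": 0,"ty": -0.01,"tz": 0,"wx": 0,"wy": 0,"wz": 0,"claw": 1},
    {"tx": 0,"ty": -0.02,"tz": 0,"wx": 0,"wy": 0,"wz": 0,"claw": 1},
    {"tx": 0,"ty": -0.025,"tz": 0,"wx": 0,"wy": 0,"wz": 0,"claw": 1},
    {"tx": 0,"ty": -0.025,"tz": 0,"wx": 0,"wy": 0,"wz": 0,"claw": 1},
  ],
)

```text
clock: 6.5
eef_pos: [423.3, -14.2, 69.3]
tool_rot: [3.122, -0.002, 1.694]
force: [16.2, -0.6, -5.2]
width: 18.3
gripper_force: 58.7
```

Emit:
jog_arm(
  plan=[
    {"tx": 0.03,"ty": 0,"tz": 0.002,"wx": 0,"wy": 0,"wz": 0,"claw": 1},
    {"tx": 0.06,"ty": 0,"tz": 0.01,"wx": 0,"wy": 0,"wz": 0,"claw": 1},
    {"tx": 0.09,"ty": 0,"tz": 0.023,"wx": 0,"wy": 0,"wz": 0,"claw": 1},
    {"tx": 0.11,"ty": 0,"tz": 0.034,"wx": 0,"wy": 0,"wz": 0,"claw": 1},
    {"tx": 0.11,"ty": 0,"tz": 0.034,"wx": 0,"wy": 0,"wz": 0,"claw": 1},
  ],
)

```text
clock: 7.0
eef_pos: [420.0, 20.1, 59.5]
tool_rot: [3.12, -0.003, 1.694]
force: [15.5, 1.6, 2.3]
width: 18.7
gripper_force: 61.8
```

Emit:
jog_arm(
  plan=[
    {"tx": 0,"ty": 0.02,"tz": 0,"wx": 0,"wy": 0,"wz": 0,"claw": 1},
    {"tx": 0,"ty": 0.04,"tz": 0,"wx": 0,"wy": 0,"wz": 0,"claw": 1},
    {"tx": 0,"ty": 0.055,"tz": 0,"wx": 0,"wy": 0,"wz": 0,"claw": 1},
    {"tx": 0,"ty": 0.055,"tz": 0,"wx": 0,"wy": 0,"wz": 0,"claw": 1},
    {"tx": 0,"ty": 0.055,"tz": 0,"wx": 0,"wy": 0,"wz": 0,"claw": 0.6},
    {"tx": 0,"ty": 0.055,"tz": 0,"wx": 0,"wy": 0,"wz": 0,"claw": 0.4},
    {"tx": 0,"ty": 0.055,"tz": 0,"wx": 0,"wy": 0,"wz": 0,"claw": 0.3},
    {"tx": 0,"ty": 0.055,"tz": 0,"wx": 0,"wy": 0,"wz": 0,"claw": 0.3},
  ],
)

```text
clock: 7.8
eef_pos: [424.4, 19.0, 56.8]
tool_rot: [-3.141, 0.0, 1.694]
force: [1.0, -0.0, -0.1]
width: 59.6
gripper_force: 0.0
```

Run:
```python
from h import *
did(-.035,.29,.878,.003);did(0,-.31,0,0);did(0,-.01,0,0);did(0,-.025,0,0);did(.11,0,.034,0);print(did(0,.055,0,0))
go(N(-120,25,160),N(-40,20,250))
p=cam("top");W=world(p)
for r in ctrl.trace(p,"lever")[:2]:
    q=W[r['pixels']];print(r['score'],r['extent'],np.nanmean(q,0))
for o in tops(p,21,28.5,250): print(*o)
save(p,"t1.png"); cv2.imwrite('pics/t1c.png',cv2.resize(p['img'][130:280,280:440,::-1],(640,600)))
```

```text
[424.89404721  19.15358799  56.7         97.06      ]
cmd [424.9  19.2  56.7  97.1]
(np.float64(464.4), np.float64(16.0), 160, 97.1) -> tx -0.027 ty 0.129 tz -0.344 wz -0.000
(np.float64(544.4), np.float64(20.9), 250, 97.1) -> tx -0.043 ty 0.396 tz -0.644 wz -0.000
0.74 [344.3, 200.3, 52.4, 38.3] [584.69710849   3.86705888  24.27738625]
[872.9 252.7  42.7 109.1  86.5] 25.0 [245  71  18  37 281]
[ 814.3 -241.   232.9   67.1   81.6] 24.7 [ 390   93   86   35 1263]
[593.1 347.4  46.5  70.2   7.2] 24.8 [202 178  28  20 381]
[582.6   5.9  42.  140.3   6.8] 24.9 [318 182  53  18 279]
[546.1 218.4  47.   70.    4.7] 24.7 [251 196  27  20 382]
[477.5 337.3  46.7  70.8  17.1] 24.8 [202 220  31  24 410]
```

View pics/t1c.png

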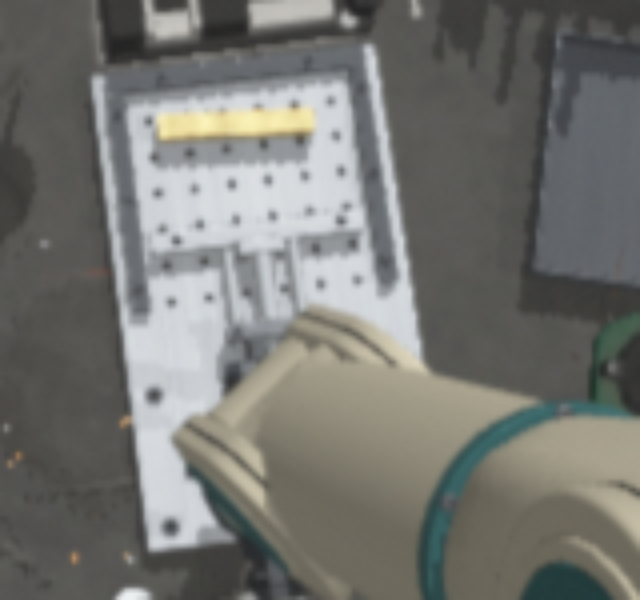

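Emit:
jog_arm(
  plan=[
    {"tx": 0,"ty": 0,"tz": -0.15,"wx": 0,"wy": 0,"wz": 0,"claw": 0.3},
    {"tx": 0,"ty": 0,"tz": -0.3,"wx": 0,"wy": 0,"wz": 0,"claw": 0.3},
    {"tx": 0,"ty": 0.1,"tz": -0.45,"wx": 0,"wy": 0,"wz": 0,"claw": 0.3},
    {"tx": 0,"ty": 0.3,"tz": -0.6,"wx": 0,"wy": 0,"wz": 0,"claw": 0.3},
    {"tx": 0,"ty": 0.4,"tz": -0.65,"wx": 0,"wy": 0,"wz": 0,"claw": 0.3},
    {"tx": 0.1,"ty": 0.5,"tz": -0.7,"wx": 0,"wy": 0,"wz": 0,"claw": 0.3},
    {"tx": 0.1,"ty": 0.5,"tz": -0.7,"wx": 0,"wy": 0,"wz": 0,"claw": 0.3},
    {"tx": 0.1,"ty": 0.5,"tz": -0.7,"wx": 0,"wy": 0,"wz": 0,"claw": 0.3},
  ],
)

```text
clock: 8.7
eef_pos: [570.2, 68.9, 266.5]
tool_rot: [-3.142, -0.001, 1.696]
force: [0.6, -1.3, -0.0]
width: 59.9
gripper_force: 0.0
```

Run:
```python
from h import *
print(did(.1,.5,-.7,0))
p=cam("wrist");W=world(p)
for r in ctrl.trace(p,"lever")[:2]:
    q=W[r['pixels']];print(r['score'],r['extent'],np.nanmean(q[q[:,2]>60],0),np.nanmax(q[:,2]))
for o in tops(p,9,15,1500): print('plate',*o)
for o in tops(p,17.5,23,300): print('rails',*o)
for o in tops(p,23,31,300): print('bar',*o)
save(p,"w2.png")
```

```text
[570.06948509  67.36242782 266.7         97.06      ]
0.97 [266.0, 226.4, 26.4, 25.2] [516.17126523  11.29653834  95.649038  ] 107.37069731774443
plate [557.2  12.4 321.1 175.7   7.2] 12.8 [  176   137   258   128 14651]
plate [539.1 -63.7 266.8  69.4   7.1] 12.9 [ 189  232  193   45 5597]
rails [859.4 277.3  10.5  77.2  89.3] 19.5 [573   0  67  21 560]
rails [861.4 262.4  86.   13.2   2.5] 19.5 [566  15  74  20 544]
rails [864.8 247.4   8.   92.2  88.2] 19.4 [563  30  77  21 482]
rails [8.675e+02 2.351e+02 9.790e+01 1.340e+01 8.000e-01] 19.4 [557  41  83  24 477]
rails [871.9 216.1  10.3 107.9  87.9] 19.4 [552  58  88  26 798]
rails [633.8  18.8 164.5 164.5   7.2] 20.7 [ 300  145  134  121 2530]
rails [959.3  -1.4 188.6   4.   84.2] 20.3 [567 186  71 124 539]
rails [618.  -72.7 110.8  11.9   7.1] 20.6 [302 265  81   9 619]
rails [ 633.8 -187.3  146.2   41.9    8.8] 20.2 [293 327  98  25 319]
bar [545.8 214.8  46.1  63.5   5. ] 25.8 [ 294    0   44   65 2318]
bar [850.1 215.8  61.4 135.1  55.7] 27.1 [544   0  96  90 498]
bar [859.1 283.6   7.9  62.6  86.9] 25.2 [584   0  56  12 301]
bar [857.8 268.    8.8  78.8  89.2] 25.8 [571   8  69  21 530]
bar [860.7 253.6   9.   85.7  87.8] 26.4 [566  23  74  22 624]
bar [864.  238.9  10.3  94.   88. ] 26.9 [562  37  78  24 735]
bar [866.2 224.3  10.5  99.9  87.3] 27.5 [556  52  84  24 749]
bar [624.3  11.3  23.  141.3   7. ] 25.7 [ 347  160   21  104 1140]
bar [896.6  78.   50.3  35.8  48.5] 28.0 [562 169  38  40 582]
bar [669.1  22.1  16.6 104.1   3. ] 28.6 [ 381  171   24   78 1027]
bar [959.3  -1.3 189.7   5.1  83.9] 27.0 [569 186  71 128 804]
bar [568.4   6.3  33.7  99.5  81.2] 29.0 [278 192  73  35 618]
bar [749.6 -18.2  18.   53.3   7.5] 25.9 [437 227  18  38 458]
bar [789.6 -16.2  18.3  48.4   8.7] 25.8 [467 232  18  33 454]
bar [ 815.4 -236.1   41.2   80.9    9.9] 25.2 [439 359  27  41 575]
```

View pics/w2.png

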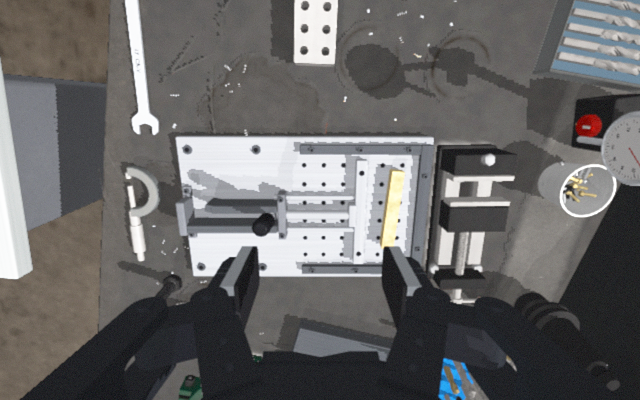

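The network finds the lever upright at (266,226). The clamp bar is forward again at column 355, so it snapped out of the notch because I let go before the hook was seated. I'll repeat the pull and ease further forward before opening.

Run:
```python
from h import *
go(N(-71.5,7,150),N(-71.5,7,67))
```

```text
cmd [570.1  67.4 266.7  97.1]
(np.float64(514.8), np.float64(4.1), 150, 97.1) -> tx -0.187 ty -0.209 tz 0.389 wz -0.000
(np.float64(514.8), np.float64(4.1), 67, 97.1) -> tx -0.187 ty -0.209 tz 0.666 wz -0.000
```

Emit:
jog_arm(
  plan=[
    {"tx": -0.187,"ty": -0.209,"tz": 0.389,"wx": 0,"wy": 0,"wz": 0,"claw": 0.3},
    {"tx": -0.187,"ty": -0.209,"tz": 0.389,"wx": 0,"wy": 0,"wz": 0,"claw": 0.3},
    {"tx": -0.187,"ty": -0.209,"tz": 0.389,"wx": 0,"wy": 0,"wz": 0,"claw": 0.3},
    {"tx": -0.187,"ty": -0.209,"tz": 0.389,"wx": 0,"wy": 0,"wz": 0,"claw": 0.3},
    {"tx": -0.187,"ty": -0.209,"tz": 0.5,"wx": 0,"wy": 0,"wz": 0,"claw": 0.3},
    {"tx": -0.187,"ty": -0.209,"tz": 0.6,"wx": 0,"wy": 0,"wz": 0,"claw": 0.3},
    {"tx": -0.187,"ty": -0.209,"tz": 0.666,"wx": 0,"wy": 0,"wz": 0,"claw": 0.3},
    {"tx": -0.187,"ty": -0.209,"tz": 0.666,"wx": 0,"wy": 0,"wz": 0,"claw": 0.3},
    {"tx": -0.187,"ty": -0.209,"tz": 0.666,"wx": 0,"wy": 0,"wz": 0,"claw": 0.7},
    {"tx": -0.187,"ty": -0.209,"tz": 0.666,"wx": 0,"wy": 0,"wz": 0,"claw": 1},
    {"tx": -0.187,"ty": -0.209,"tz": 0.666,"wx": 0,"wy": 0,"wz": 0,"claw": 1},
    {"tx": -0.187,"ty": -0.209,"tz": 0.666,"wx": 0,"wy": 0,"wz": 0,"claw": 1},
  ],
)

```text
clock: 10.0
eef_pos: [515.1, 4.0, 68.4]
tool_rot: [3.14, 0.001, 1.694]
force: [-2.5, -0.2, 5.9]
width: 18.5
gripper_force: 58.4
```

Emit:
jog_arm(
  plan=[
    {"tx": -0.015,"ty": -0.03,"tz": 0,"wx": 0,"wy": 0,"wz": 0,"claw": 1},
    {"tx": -0.02,"ty": -0.06,"tz": 0,"wx": 0,"wy": 0,"wz": 0,"claw": 1},
    {"tx": -0.02,"ty": -0.09,"tz": 0,"wx": 0,"wy": 0,"wz": 0,"claw": 1},
    {"tx": -0.02,"ty": -0.12,"tz": 0,"wx": 0,"wy": 0,"wz": 0,"claw": 1},
    {"tx": -0.02,"ty": -0.15,"tz": 0,"wx": 0,"wy": 0,"wz": 0,"claw": 1},
    {"tx": -0.02,"ty": -0.18,"tz": 0,"wx": 0,"wy": 0,"wz": 0,"claw": 1},
    {"tx": -0.02,"ty": -0.21,"tz": 0,"wx": 0,"wy": 0,"wz": 0,"claw": 1},
    {"tx": -0.02,"ty": -0.24,"tz": 0,"wx": 0,"wy": 0,"wz": 0,"claw": 1},
    {"tx": -0.02,"ty": -0.27,"tz": 0,"wx": 0,"wy": 0,"wz": 0,"claw": 1},
    {"tx": -0.02,"ty": -0.3,"tz": 0,"wx": 0,"wy": 0,"wz": 0,"claw": 1},
    {"tx": -0.02,"ty": -0.33,"tz": 0,"wx": 0,"wy": 0,"wz": 0,"claw": 1},
    {"tx": -0.02,"ty": -0.345,"tz": 0,"wx": 0,"wy": 0,"wz": 0,"claw": 1},
  ],
)

```text
clock: 11.2
eef_pos: [423.8, -8.9, 68.7]
tool_rot: [3.119, -0.008, 1.696]
force: [17.6, 9.0, -10.6]
width: 17.9
gripper_force: 59.1
```

Emit:
jog_arm(
  plan=[
    {"tx": 0,"ty": 0,"tz": 0,"wx": 0,"wy": 0,"wz": 0,"claw": 1},
    {"tx": 0,"ty": 0,"tz": 0,"wx": 0,"wy": 0,"wz": 0,"claw": 1},
  ],
)

```text
clock: 11.4
eef_pos: [422.7, -9.1, 68.7]
tool_rot: [3.121, -0.008, 1.697]
force: [13.6, 8.8, -7.6]
width: 17.8
gripper_force: 59.4
```

Emit:
jog_arm(
  plan=[
    {"tx": 0.03,"ty": 0,"tz": 0.002,"wx": 0,"wy": 0,"wz": 0,"claw": 1},
    {"tx": 0.06,"ty": 0,"tz": 0.01,"wx": 0,"wy": 0,"wz": 0,"claw": 1},
    {"tx": 0.09,"ty": 0,"tz": 0.023,"wx": 0,"wy": 0,"wz": 0,"claw": 1},
    {"tx": 0.115,"ty": 0,"tz": 0.034,"wx": 0,"wy": 0,"wz": 0,"claw": 1},
    {"tx": 0.115,"ty": 0,"tz": 0.034,"wx": 0,"wy": 0,"wz": 0,"claw": 1},
    {"tx": 0.115,"ty": 0.02,"tz": 0.034,"wx": 0,"wy": 0,"wz": 0,"claw": 1},
    {"tx": 0.115,"ty": 0.03,"tz": 0.034,"wx": 0,"wy": 0,"wz": 0,"claw": 1},
    {"tx": 0.115,"ty": 0.04,"tz": 0.034,"wx": 0,"wy": 0,"wz": 0,"claw": 1},
    {"tx": 0.115,"ty": 0.05,"tz": 0.034,"wx": 0,"wy": 0,"wz": 0,"claw": 1},
    {"tx": 0.115,"ty": 0.05,"tz": 0.034,"wx": 0,"wy": 0,"wz": 0,"claw": 1},
  ],
)

```text
clock: 12.4
eef_pos: [428.6, 22.8, 58.7]
tool_rot: [3.131, -0.002, 1.694]
force: [5.2, 0.7, 8.6]
width: 18.0
gripper_force: 60.4
```

Run:
```python
from h import *
did(-.187,-.209,.666,0);did(-.02,-.345,0,0);print(did(.115,.05,.034,0))
s=ctrl.read_state();d=np.array(s['eef_pos'][:2])-O;a=np.radians(NY);print(d@[np.cos(a),np.sin(a)],d@[-np.sin(a),np.cos(a)],s['force'],s['torque'])
```

```text
[423.40816483  21.38790076  56.7         97.06      ]
-154.7397386408612 36.235794855443494 [5.22126585 0.70660474 8.56967908] [ 0.00609938 -1.02888566 -0.00209439]
```

Emit:
jog_arm(
  plan=[
    {"tx": 0,"ty": 0.01,"tz": 0,"wx": 0,"wy": 0,"wz": 0,"claw": 1},
    {"tx": 0,"ty": 0.02,"tz": 0,"wx": 0,"wy": 0,"wz": 0,"claw": 1},
    {"tx": 0,"ty": 0.02,"tz": 0,"wx": 0,"wy": 0,"wz": 0,"claw": 1},
  ],
)

```text
clock: 12.7
eef_pos: [429.0, 23.0, 58.5]
tool_rot: [3.14, 0.0, 1.695]
force: [-6.3, 2.6, 19.2]
width: 18.0
gripper_force: 61.5
```

Emit:
jog_arm(
  plan=[
    {"tx": 0,"ty": 0,"tz": 0,"wx": 0,"wy": 0,"wz": 0,"claw": 0.7},
    {"tx": 0,"ty": 0,"tz": 0,"wx": 0,"wy": 0,"wz": 0,"claw": 0.6},
    {"tx": 0,"ty": 0,"tz": 0,"wx": 0,"wy": 0,"wz": 0,"claw": 0.5},
    {"tx": 0,"ty": 0,"tz": 0,"wx": 0,"wy": 0,"wz": 0,"claw": 0.4},
    {"tx": 0,"ty": 0,"tz": 0,"wx": 0,"wy": 0,"wz": 0,"claw": 0.4},
    {"tx": 0,"ty": 0,"tz": -0.15,"wx": 0,"wy": 0,"wz": 0,"claw": 0.4},
    {"tx": 0,"ty": 0,"tz": -0.3,"wx": 0,"wy": 0,"wz": 0,"claw": 0.4},
    {"tx": 0,"ty": 0.15,"tz": -0.45,"wx": 0,"wy": 0,"wz": 0,"claw": 0.4},
    {"tx": 0,"ty": 0.3,"tz": -0.6,"wx": 0,"wy": 0,"wz": 0,"claw": 0.4},
    {"tx": 0.1,"ty": 0.45,"tz": -0.7,"wx": 0,"wy": 0,"wz": 0,"claw": 0.4},
    {"tx": 0.1,"ty": 0.45,"tz": -0.7,"wx": 0,"wy": 0,"wz": 0,"claw": 0.4},
    {"tx": 0.1,"ty": 0.45,"tz": -0.7,"wx": 0,"wy": 0,"wz": 0,"claw": 0.4},
  ],
)

```text
clock: 13.9
eef_pos: [564.2, 72.1, 269.7]
tool_rot: [3.133, -0.003, 1.696]
force: [-0.5, 0.5, -0.4]
width: 51.2
gripper_force: 0.0
```

Run:
```python
from h import *
did(0,.02,0,0);print(did(.1,.45,-.7,0))
p=cam("wrist");W=world(p)
for r in ctrl.trace(p,"lever")[:1]:
    q=W[r['pixels']];print(r['score'],r['extent'],np.nanmean(q[q[:,2]>50],0),np.nanmax(q[:,2]))
for o in tops(p,23,31,300):
    if o[0][0]<750 and o[0][0]>350 :print('bar',*o)
save(p,"w3.png")
```

```text
[559.65184083  68.49056257 266.7         97.06      ]
0.69 [197.4, 209.3, 41.1, 29.4] [432.71502397  22.12960906  84.95645437] 98.18473399006984
bar [545.9 217.4  45.8  69.3   5.9] 25.7 [ 298    0   43   70 2483]
bar [543.8   1.6  19.  140.6   7.2] 25.8 [ 289  163   16  103 1138]
bar [668.9  21.7  16.7 104.7   2.6] 28.6 [384 174  23  78 980]
bar [468.3 -11.2 112.7  13.2   7.7] 29.7 [193 215  89  11 450]
bar [749.2 -17.8  18.4  53.7   9. ] 25.8 [439 229  16  37 441]
```

View pics/w3.png

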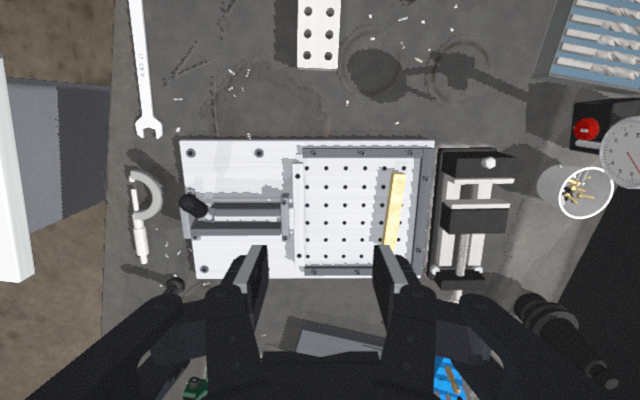

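The bar in notch picture shows the lever leaning at (197,207), the clamp bar held back at column 297, and the brass bar at (395,208). The clamp is holding by itself, so next is the brass bar.

Run:
```python
from h import *
go((668,21.7,100,92.8),(668,21.7,15,92.8))
p=cam("top"); W=world(p)
r=ctrl.trace(p,"tray")[0]; q=W[r['pixels']]; b=cv2.minAreaRect(q[~np.isnan(q[:,0])][:,:2].astype(np.float32)); print(b, np.nanmedian(q[:,2]))
for o in tops(p,15,24,60): 
    if -330<o[0][1]<-150: print(o)
```

```text
cmd [559.7  68.5 266.7  97.1]
(668, 21.7, 100, 92.8) -> tx -0.199 ty 0.339 tz 0.556 wz 0.047
(668, 21.7, 15, 92.8) -> tx -0.199 ty 0.339 tz 0.839 wz 0.047
((670.4320068359375, -243.7769317626953), (109.3094253540039, 122.43803405761719), 81.80033874511719) 3.644021632487579
(array([ 805.4, -251.9,   80.2,   53.2,   82.4]), 22.3, array([422, 103,  29,  23, 154], dtype=int32))
(array([ 813.1, -156.9,   67.1,   40. ,   81.3]), 22.2, array([390, 104,  26,  16, 121], dtype=int32))
```

Emit:
jog_arm(
  plan=[
    {"tx": -0.199,"ty": 0.339,"tz": 0.4,"wx": 0,"wy": 0,"wz": 0.047,"claw": 0.68},
    {"tx": -0.199,"ty": 0.339,"tz": 0.556,"wx": 0,"wy": 0,"wz": 0.047,"claw": 0.68},
    {"tx": -0.199,"ty": 0.339,"tz": 0.556,"wx": 0,"wy": 0,"wz": 0.047,"claw": 0.68},
    {"tx": -0.199,"ty": 0.339,"tz": 0.556,"wx": 0,"wy": 0,"wz": 0.047,"claw": 0.68},
    {"tx": -0.199,"ty": 0.339,"tz": 0.556,"wx": 0,"wy": 0,"wz": 0.047,"claw": 0.68},
    {"tx": -0.199,"ty": 0.339,"tz": 0.65,"wx": 0,"wy": 0,"wz": 0.047,"claw": 0.68},
    {"tx": -0.199,"ty": 0.339,"tz": 0.75,"wx": 0,"wy": 0,"wz": 0.047,"claw": 0.68},
    {"tx": -0.199,"ty": 0.339,"tz": 0.82,"wx": 0,"wy": 0,"wz": 0.047,"claw": 0.68},
    {"tx": -0.199,"ty": 0.339,"tz": 0.839,"wx": 0,"wy": 0,"wz": 0.047,"claw": 0.68},
    {"tx": -0.199,"ty": 0.339,"tz": 0.839,"wx": 0,"wy": 0,"wz": 0.047,"claw": 1},
    {"tx": -0.199,"ty": 0.339,"tz": 0.839,"wx": 0,"wy": 0,"wz": 0.047,"claw": 1},
    {"tx": -0.199,"ty": 0.339,"tz": 0.839,"wx": 0,"wy": 0,"wz": 0.047,"claw": 1},
  ],
)

```text
clock: 15.3
eef_pos: [668.5, 21.8, 16.4]
tool_rot: [3.14, -0.0, 1.62]
force: [-0.2, 0.4, -1.9]
width: 14.2
gripper_force: 61.0
```

Run:
```python
from h import *
did(-.199,.339,.839,.047)
p=cam("top"); W=world(p)
for x in range(420,760,40):
    print(x,[int(np.nanmax(np.where((abs(W[...,0]-x)<20)&(abs(W[...,1]-y)<20),W[...,2],-1))) for y in range(-100,-400,-40)])
go((668,21.7,160,92.8),(640,-150,170,30),(646.5,-240.7,170,-8))
```

```text
420 [716, 696, 22, -1, -1, -1, -1, -1]
460 [717, 697, 6, -1, -1, -1, -1, -1]
500 [694, 685, 6, -1, -1, -1, -1, -1]
540 [634, 5, 5, -1, -1, -1, -1, -1]
580 [566, 4, 5, -1, -1, -1, -1, -1]
620 [17, 4, 0, -1, -1, -1, -1, -1]
660 [16, 0, -1, -1, -1, -1, -1, -1]
700 [-1, -1, -1, -1, -1, -1, -1, 17]
740 [-1, -1, -1, -1, 0, 3, 5, 5]
cmd [667.9  21.7  15.   92.8]
(668, 21.7, 160, 92.8) -> tx -0.000 ty 0.000 tz -0.483 wz 0.000
(640, -150, 170, 30) -> tx -0.567 ty -0.121 tz -0.517 wz 0.698
(646.5, -240.7, 170, -8) -> tx -0.870 ty -0.114 tz -0.517 wz 1.120
```

Emit:
jog_arm(
  plan=[
    {"tx": 0,"ty": 0,"tz": -0.1,"wx": 0,"wy": 0,"wz": 0,"claw": 1},
    {"tx": 0,"ty": 0,"tz": -0.25,"wx": 0,"wy": 0,"wz": 0,"claw": 1},
    {"tx": 0,"ty": 0,"tz": -0.4,"wx": 0,"wy": 0,"wz": 0,"claw": 1},
    {"tx": -0.1,"ty": -0.02,"tz": -0.517,"wx": 0,"wy": 0,"wz": 0.1,"claw": 1},
    {"tx": -0.22,"ty": -0.04,"tz": -0.517,"wx": 0,"wy": 0,"wz": 0.2,"claw": 1},
    {"tx": -0.34,"ty": -0.06,"tz": -0.517,"wx": 0,"wy": 0,"wz": 0.3,"claw": 1},
    {"tx": -0.46,"ty": -0.08,"tz": -0.517,"wx": 0,"wy": 0,"wz": 0.4,"claw": 1},
    {"tx": -0.58,"ty": -0.1,"tz": -0.517,"wx": 0,"wy": 0,"wz": 0.5,"claw": 1},
    {"tx": -0.7,"ty": -0.114,"tz": -0.517,"wx": 0,"wy": 0,"wz": 0.6,"claw": 1},
    {"tx": -0.8,"ty": -0.114,"tz": -0.517,"wx": 0,"wy": 0,"wz": 0.7,"claw": 1},
    {"tx": -0.87,"ty": -0.114,"tz": -0.517,"wx": 0,"wy": 0,"wz": 0.8,"claw": 1},
    {"tx": -0.87,"ty": -0.114,"tz": -0.517,"wx": 0,"wy": 0,"wz": 0.9,"claw": 1},
  ],
)

```text
clock: 16.55
eef_pos: [645.7, -246.4, 170.7]
tool_rot: [3.138, 0.001, 0.258]
force: [-0.9, 0.9, -1.7]
width: 14.3
gripper_force: 61.1
```

Run:
```python
from h import *
did(-.87,-.114,-.517,.9)
go((646.5,-240.7,170,-8),(646.5,-240.7,9,-8))
```

```text
cmd [ 646.6 -240.6  170.1   11.8]
(646.5, -240.7, 170, -8) -> tx -0.001 ty 0.000 tz 0.000 wz 0.220
(646.5, -240.7, 9, -8) -> tx -0.001 ty 0.000 tz 0.537 wz 0.220
```

Emit:
jog_arm(
  plan=[
    {"tx": 0,"ty": 0,"tz": 0,"wx": 0,"wy": 0,"wz": 0.11,"claw": 1},
    {"tx": 0,"ty": 0,"tz": 0.1,"wx": 0,"wy": 0,"wz": 0.22,"claw": 1},
    {"tx": 0,"ty": 0,"tz": 0.25,"wx": 0,"wy": 0,"wz": 0.22,"claw": 1},
    {"tx": 0,"ty": 0,"tz": 0.38,"wx": 0,"wy": 0,"wz": 0.22,"claw": 1},
    {"tx": 0,"ty": 0,"tz": 0.47,"wx": 0,"wy": 0,"wz": 0.22,"claw": 1},
    {"tx": 0,"ty": 0,"tz": 0.51,"wx": 0,"wy": 0,"wz": 0.22,"claw": 1},
    {"tx": 0,"ty": 0,"tz": 0.537,"wx": 0,"wy": 0,"wz": 0.22,"claw": 1},
    {"tx": 0,"ty": 0,"tz": 0.537,"wx": 0,"wy": 0,"wz": 0.22,"claw": 1},
    {"tx": 0,"ty": 0,"tz": 0.537,"wx": 0,"wy": 0,"wz": 0.22,"claw": 0.65},
    {"tx": 0,"ty": 0,"tz": 0.537,"wx": 0,"wy": 0,"wz": 0.22,"claw": 0.65},
    {"tx": 0,"ty": 0,"tz": 0.4,"wx": 0,"wy": 0,"wz": 0.22,"claw": 0.65},
    {"tx": 0,"ty": 0,"tz": 0.2,"wx": 0,"wy": 0,"wz": 0.22,"claw": 0.65},
  ],
)

```text
clock: 17.75
eef_pos: [645.4, -240.2, 100.1]
tool_rot: [-3.141, 0.003, -0.075]
force: [0.5, -1.6, -0.6]
width: 29.8
gripper_force: 0.0
```

Run:
```python
from h import *
print(did(0,0,.2,.22))
p=cam("wrist");W=world(p)
for r in ctrl.trace(p,"packing_bar0_center")[:1]:
    q=W[r['pixels']];q=q[~np.isnan(q[:,0])];m=q[q[:,2]>np.median(q[:,2])-4]; print(r['score'],np.median(q[:,2]),cv2.minAreaRect(m[:,:2].astype(np.float32)))
p=cam("scene")
for o in tops(p,20,28,200):
    if 200<o[0][1]<400 and o[0][0]<700: print(*o)
# block at (546,218), long dir ~95 ; carry to nest mid
go((560,-100,240,60),(546,218.3,240,95))
```

```text
[ 646.64639135 -240.62721757  110.1          -7.97      ]
0.59 19.781997041881112 ((648.2567749023438, -242.08404541015625), (15.996170997619629, 104.64775848388672), 85.73950958251953)
[496.1 233.6  47.2  75.7   5.1] 24.6 [301 233  23  18 259]
[591.3 348.6  48.2  74.1   4.9] 24.8 [249 248  26  20 307]
[475.6 339.8  45.9  72.9  16.6] 24.7 [292 257  21  20 322]
cmd [ 646.6 -240.6  110.1   -8. ]
(560, -100, 240, 60) -> tx -0.351 ty -0.424 tz -0.433 wz -0.755
(546, 218.3, 240, 95) -> tx -0.544 ty -1.468 tz -0.433 wz -1.144
```

The bar now lies in the tray. One block has been knocked to about (497,232), so I'll remeasure with the arm out of the way.

Run:
```python
from h import *
go((560,-20,240,82),(520,100,240,82))
```

```text
cmd [ 646.6 -240.6  110.1   -8. ]
(560, -20, 240, 82) -> tx -0.388 ty -0.688 tz -0.433 wz -1.000
(520, 100, 240, 82) -> tx -0.576 ty -1.066 tz -0.433 wz -1.000
```

Emit:
jog_arm(
  plan=[
    {"tx": 0,"ty": 0,"tz": -0.3,"wx": 0,"wy": 0,"wz": -0.09,"claw": 0.65},
    {"tx": 0,"ty": 0,"tz": -0.433,"wx": 0,"wy": 0,"wz": -0.18,"claw": 0.65},
    {"tx": -0.1,"ty": -0.1,"tz": -0.433,"wx": 0,"wy": 0,"wz": -0.27,"claw": 0},
    {"tx": -0.2,"ty": -0.2,"tz": -0.433,"wx": 0,"wy": 0,"wz": -0.36,"claw": 0},
    {"tx": -0.25,"ty": -0.3,"tz": -0.433,"wx": 0,"wy": 0,"wz": -0.45,"claw": 0},
    {"tx": -0.3,"ty": -0.4,"tz": -0.433,"wx": 0,"wy": 0,"wz": -0.54,"claw": 0},
    {"tx": -0.388,"ty": -0.5,"tz": -0.433,"wx": 0,"wy": 0,"wz": -0.63,"claw": 0},
    {"tx": -0.388,"ty": -0.6,"tz": -0.433,"wx": 0,"wy": 0,"wz": -0.72,"claw": 0},
    {"tx": -0.388,"ty": -0.688,"tz": -0.433,"wx": 0,"wy": 0,"wz": -0.81,"claw": 0},
    {"tx": -0.388,"ty": -0.688,"tz": -0.433,"wx": 0,"wy": 0,"wz": -0.9,"claw": 0},
    {"tx": -0.388,"ty": -0.688,"tz": -0.433,"wx": 0,"wy": 0,"wz": -1,"claw": 0},
    {"tx": -0.388,"ty": -0.688,"tz": -0.433,"wx": 0,"wy": 0,"wz": -1,"claw": 0},
  ],
)

```text
clock: 19.1
eef_pos: [546.0, -25.9, 230.1]
tool_rot: [3.141, -0.0, 1.497]
force: [0.2, -0.2, -0.2]
width: 85.3
gripper_force: 0.0
```

```bash
cat >> h.py <<'E'
def blocks(p):
    L=[]
    for o in tops(p,21,29,250):
        b=o[0]; d=sorted(b[2:4])
        if 40<d[0]<52 and 62<d[1]<80:
            L.append((b[0],b[1],b[4]+(90 if b[3]>b[2] else 0),o[1])); print('block x %.1f y %.1f long@ %.1f z %.1f'%L[-1])
    return L
E
python3 - <<'E'
from h import *
did(-.388,-.688,-.433,-1)
s=ctrl.read_state();print(s['eef_pos'],s['clock'])
L=blocks(cam("top"))
b=min(L,key=lambda q:np.hypot(q[0]-497,q[1]-232))
go((b[0],b[1],120,b[2]+90),(b[0],b[1],10,b[2]+90))
E
```

```text
[546.01724461 -25.93816915 230.06429845] 19.1
block x 593.4 y 347.6 long@ 97.1 z 24.9
block x 497.8 y 231.8 long@ 93.8 z 24.9
block x 477.3 y 337.6 long@ 108.0 z 25.1
cmd [560.  -20.1 240.   82. ]
(np.float64(497.8), np.float64(231.8), 120, np.float64(183.8)) -> tx 0.803 ty -0.322 tz 0.400 wz -1.131
(np.float64(497.8), np.float64(231.8), 10, np.float64(183.8)) -> tx 0.803 ty -0.322 tz 0.767 wz -1.131
```

```bash
cat >> h.py <<'E'
def sync():
    s=ctrl.read_state(); c=[*s['eef_pos'],np.degrees(s['tool_rot'][2])]; json.dump(c,open('cmd.json','w')); return s
E
python3 - <<'E'
from h import *
sync(); b=(497.8,231.8,93.8)
go((b[0],b[1],120,b[2]+90),(b[0],b[1],10,b[2]+90))
E
```

```text
cmd [546.  -26.2 230.   85.5]
(497.8, 231.8, 120, 183.8) -> tx 0.845 ty -0.227 tz 0.367 wz -1.092
(497.8, 231.8, 10, 183.8) -> tx 0.845 ty -0.227 tz 0.733 wz -1.092
```

Emit:
jog_arm(
  plan=[
    {"tx": 0.14,"ty": -0.04,"tz": 0,"wx": 0,"wy": 0,"wz": -0.09,"claw": 0},
    {"tx": 0.28,"ty": -0.08,"tz": 0,"wx": 0,"wy": 0,"wz": -0.18,"claw": 0},
    {"tx": 0.42,"ty": -0.12,"tz": 0,"wx": 0,"wy": 0,"wz": -0.27,"claw": 0},
    {"tx": 0.56,"ty": -0.16,"tz": 0,"wx": 0,"wy": 0,"wz": -0.36,"claw": 0},
    {"tx": 0.7,"ty": -0.2,"tz": 0.1,"wx": 0,"wy": 0,"wz": -0.45,"claw": 0},
    {"tx": 0.845,"ty": -0.227,"tz": 0.2,"wx": 0,"wy": 0,"wz": -0.54,"claw": 0},
    {"tx": 0.845,"ty": -0.227,"tz": 0.3,"wx": 0,"wy": 0,"wz": -0.63,"claw": 0},
    {"tx": 0.845,"ty": -0.227,"tz": 0.367,"wx": 0,"wy": 0,"wz": -0.72,"claw": 0},
    {"tx": 0.845,"ty": -0.227,"tz": 0.367,"wx": 0,"wy": 0,"wz": -0.81,"claw": 0},
    {"tx": 0.845,"ty": -0.227,"tz": 0.367,"wx": 0,"wy": 0,"wz": -0.9,"claw": 0},
    {"tx": 0.845,"ty": -0.227,"tz": 0.367,"wx": 0,"wy": 0,"wz": -1,"claw": 0},
    {"tx": 0.845,"ty": -0.227,"tz": 0.367,"wx": 0,"wy": 0,"wz": -1,"claw": 0},
  ],
)

```text
clock: 20.35
eef_pos: [497.4, 231.4, 119.5]
tool_rot: [-3.141, -0.001, 3.063]
force: [-0.7, -1.0, 0.7]
width: 85.4
gripper_force: 0.0
```

Run:
```python
from h import *
sync(); b=(497.8,231.8,93.8)
go((b[0],b[1],80,b[2]+90),(b[0],b[1],10,b[2]+90))
```

```text
cmd [497.4 231.4 119.5 175.5]
(497.8, 231.8, 80, 183.8) -> tx -0.001 ty 0.001 tz 0.132 wz -0.092
(497.8, 231.8, 10, 183.8) -> tx -0.001 ty 0.001 tz 0.365 wz -0.092
```

Emit:
jog_arm(
  plan=[
    {"tx": 0,"ty": 0,"tz": 0.12,"wx": 0,"wy": 0,"wz": -0.092,"claw": 0},
    {"tx": 0,"ty": 0,"tz": 0.2,"wx": 0,"wy": 0,"wz": -0.092,"claw": 0},
    {"tx": 0,"ty": 0,"tz": 0.28,"wx": 0,"wy": 0,"wz": -0.092,"claw": 0},
    {"tx": 0,"ty": 0,"tz": 0.35,"wx": 0,"wy": 0,"wz": -0.092,"claw": 0},
    {"tx": 0,"ty": 0,"tz": 0.392,"wx": 0,"wy": 0,"wz": -0.092,"claw": 0},
    {"tx": 0,"ty": 0,"tz": 0.392,"wx": 0,"wy": 0,"wz": -0.092,"claw": 0},
    {"tx": 0,"ty": 0,"tz": 0.392,"wx": 0,"wy": 0,"wz": -0.092,"claw": 0.3},
    {"tx": 0,"ty": 0,"tz": 0.392,"wx": 0,"wy": 0,"wz": -0.092,"claw": 0.5},
    {"tx": 0,"ty": 0,"tz": 0.392,"wx": 0,"wy": 0,"wz": -0.092,"claw": 0.5},
  ],
)

```text
clock: 21.25
eef_pos: [498.0, 232.5, 3.7]
tool_rot: [3.141, 0.002, -3.073]
force: [-0.2, 0.3, 5.1]
width: 68.5
gripper_force: 69.2
```

Run:
```python
from h import *
s=sync(); print(s['width'],s['gripper_force'])
go((497.8,231.8,150,183.8),N(62,0,150),N(62,0,14))
```

```text
68.47525255129837 69.20561671257019
cmd [ 498.   232.5    3.7 -176.1]
(497.8, 231.8, 150, 183.8) -> tx 0.001 ty -0.002 tz -0.488 wz 0.001
(np.float64(648.1), np.float64(13.7), 150, 97.1) -> tx -0.450 ty -0.762 tz -0.488 wz 0.965
(np.float64(648.1), np.float64(13.7), 14, 97.1) -> tx -0.450 ty -0.762 tz -0.034 wz 0.965
```

Emit:
jog_arm(
  plan=[
    {"tx": 0,"ty": 0,"tz": -0.12,"wx": 0,"wy": 0,"wz": 0,"claw": 1},
    {"tx": 0,"ty": 0,"tz": -0.26,"wx": 0,"wy": 0,"wz": 0.09,"claw": 1},
    {"tx": 0,"ty": 0,"tz": -0.4,"wx": 0,"wy": 0,"wz": 0.18,"claw": 1},
    {"tx": -0.06,"ty": -0.1,"tz": -0.488,"wx": 0,"wy": 0,"wz": 0.27,"claw": 1},
    {"tx": -0.12,"ty": -0.2,"tz": -0.488,"wx": 0,"wy": 0,"wz": 0.36,"claw": 1},
    {"tx": -0.18,"ty": -0.3,"tz": -0.488,"wx": 0,"wy": 0,"wz": 0.45,"claw": 1},
    {"tx": -0.24,"ty": -0.4,"tz": -0.488,"wx": 0,"wy": 0,"wz": 0.54,"claw": 1},
    {"tx": -0.3,"ty": -0.5,"tz": -0.488,"wx": 0,"wy": 0,"wz": 0.63,"claw": 1},
    {"tx": -0.36,"ty": -0.6,"tz": -0.488,"wx": 0,"wy": 0,"wz": 0.72,"claw": 1},
    {"tx": -0.42,"ty": -0.7,"tz": -0.488,"wx": 0,"wy": 0,"wz": 0.81,"claw": 1},
    {"tx": -0.45,"ty": -0.762,"tz": -0.488,"wx": 0,"wy": 0,"wz": 0.9,"claw": 1},
    {"tx": -0.45,"ty": -0.762,"tz": -0.488,"wx": 0,"wy": 0,"wz": 0.965,"claw": 1},
  ],
)

```text
clock: 22.45
eef_pos: [649.2, 7.6, 148.4]
tool_rot: [3.141, 0.003, 1.683]
force: [-0.8, 0.4, -2.6]
width: 68.3
gripper_force: 70.2
```

Emit:
jog_arm(
  plan=[
    {"tx": 0,"ty": 0,"tz": 0,"wx": 0,"wy": 0,"wz": 0,"claw": 1},
    {"tx": 0,"ty": 0,"tz": 0,"wx": 0,"wy": 0,"wz": 0,"claw": 1},
  ],
)

```text
clock: 22.65
eef_pos: [647.3, 14.0, 148.9]
tool_rot: [-3.141, -0.001, 1.698]
force: [-0.7, 1.0, -2.3]
width: 68.4
gripper_force: 70.2
```

Run:
```python
from h import *
s=sync(); print(s['width'],s['gripper_force'],s['force'])
go(N(62,0,60),N(62,0,15))
blocks(cam("scene"))
```

```text
68.44982256680912 70.23990869522095 [-0.65024636  0.99147147 -2.32248885]
cmd [647.3  14.  148.9  97.3]
(np.float64(648.1), np.float64(13.7), 60, 97.1) -> tx -0.001 ty 0.003 tz 0.296 wz 0.002
(np.float64(648.1), np.float64(13.7), 15, 97.1) -> tx -0.001 ty 0.003 tz 0.446 wz 0.002
block x 591.9 y 349.9 long@ 97.9 z 25.0
block x 476.1 y 339.6 long@ 108.8 z 24.7
```

Emit:
jog_arm(
  plan=[
    {"tx": 0,"ty": 0.003,"tz": 0.13,"wx": 0,"wy": 0,"wz": 0,"claw": 1},
    {"tx": 0,"ty": 0.003,"tz": 0.27,"wx": 0,"wy": 0,"wz": 0,"claw": 1},
    {"tx": 0,"ty": 0.003,"tz": 0.36,"wx": 0,"wy": 0,"wz": 0,"claw": 1},
    {"tx": 0,"ty": 0.003,"tz": 0.41,"wx": 0,"wy": 0,"wz": 0,"claw": 1},
    {"tx": 0,"ty": 0.003,"tz": 0.443,"wx": 0,"wy": 0,"wz": 0,"claw": 1},
    {"tx": 0,"ty": 0.003,"tz": 0.443,"wx": 0,"wy": 0,"wz": 0,"claw": 1},
    {"tx": 0,"ty": 0.003,"tz": 0.443,"wx": 0,"wy": 0,"wz": 0,"claw": 1},
  ],
)

```text
clock: 23.4
eef_pos: [649.9, 13.9, 17.1]
tool_rot: [3.139, -0.0, 1.696]
force: [0.6, 0.1, -2.3]
width: 68.6
gripper_force: 71.0
```

Emit:
jog_arm(
  plan=[
    {"tx": 0,"ty": 0,"tz": 0,"wx": 0,"wy": 0,"wz": 0,"claw": 0.1},
    {"tx": 0,"ty": 0,"tz": 0,"wx": 0,"wy": 0,"wz": 0,"claw": 0.1},
    {"tx": 0,"ty": 0,"tz": -0.05,"wx": 0,"wy": 0,"wz": 0,"claw": 0.1},
    {"tx": 0,"ty": 0,"tz": -0.15,"wx": 0,"wy": 0,"wz": 0,"claw": 0.1},
    {"tx": 0,"ty": 0,"tz": -0.3,"wx": 0,"wy": 0,"wz": 0,"claw": 0},
    {"tx": 0,"ty": 0,"tz": -0.4,"wx": 0,"wy": 0,"wz": 0,"claw": 0},
  ],
)

```text
clock: 24.0
eef_pos: [650.0, 13.9, 140.0]
tool_rot: [3.137, -0.0, 1.695]
force: [1.5, 0.0, 0.4]
width: 85.5
gripper_force: 0.0
```

Run:
```python
from h import *
sync(); 
p=cam("wrist"); save(p,"w4.png")
for o in tops(p,33,42,500): print(*o)
b=(477.4,337.6,108)
go((b[0],b[1],150,b[2]+90))
```

```text
[866.5  82.9  57.   23.3  89.5] 37.6 [588 110  52  74 593]
[473.1  -5.5 125.7  59.4   5. ] 37.0 [  16  160  168   71 1985]
[649.7  13.4  70.1  46.1   7.1] 37.7 [ 276  169   88   56 4239]
cmd [650.   13.9 140.   97.1]
(477.4, 337.6, 150, 198) -> tx 1.142 ty -0.437 tz -0.033 wz -1.121
```

View pics/w4.png

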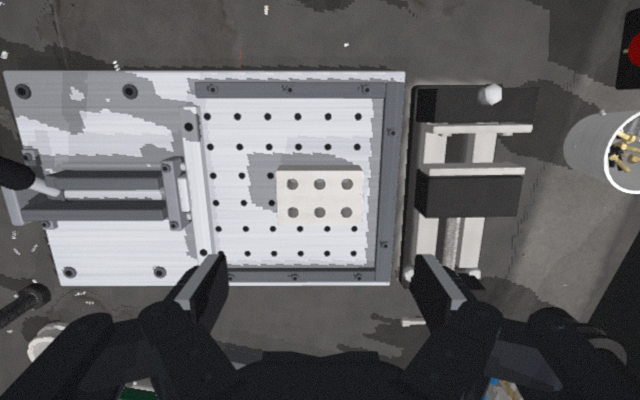

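The middle block lies flat and square at (320,195), and the clamp is still held back at column 195.

Emit:
jog_arm(
  plan=[
    {"tx": 0.08,"ty": -0.03,"tz": -0.1,"wx": 0,"wy": 0,"wz": -0.09,"claw": 0},
    {"tx": 0.2,"ty": -0.08,"tz": -0.1,"wx": 0,"wy": 0,"wz": -0.18,"claw": 0},
    {"tx": 0.32,"ty": -0.12,"tz": -0.1,"wx": 0,"wy": 0,"wz": -0.27,"claw": 0},
    {"tx": 0.44,"ty": -0.17,"tz": -0.1,"wx": 0,"wy": 0,"wz": -0.36,"claw": 0},
    {"tx": 0.56,"ty": -0.21,"tz": -0.1,"wx": 0,"wy": 0,"wz": -0.45,"claw": 0},
    {"tx": 0.68,"ty": -0.26,"tz": -0.1,"wx": 0,"wy": 0,"wz": -0.54,"claw": 0},
    {"tx": 0.8,"ty": -0.31,"tz": -0.1,"wx": 0,"wy": 0,"wz": -0.63,"claw": 0},
    {"tx": 0.92,"ty": -0.36,"tz": -0.1,"wx": 0,"wy": 0,"wz": -0.72,"claw": 0},
    {"tx": 1,"ty": -0.4,"tz": -0.1,"wx": 0,"wy": 0,"wz": -0.81,"claw": 0},
    {"tx": 1,"ty": -0.437,"tz": -0.05,"wx": 0,"wy": 0,"wz": -0.9,"claw": 0},
    {"tx": 1,"ty": -0.437,"tz": 0,"wx": 0,"wy": 0,"wz": -1,"claw": 0},
    {"tx": 1,"ty": -0.437,"tz": 0,"wx": 0,"wy": 0,"wz": -1,"claw": 0},
  ],
)

```text
clock: 25.25
eef_pos: [480.7, 293.9, 135.0]
tool_rot: [-3.14, -0.002, -3.016]
force: [0.3, -0.3, 0.2]
width: 85.1
gripper_force: 0.0
```

Run:
```python
from h import *
sync()
L=blocks(cam("top")); b=(477.4,337.6,108)
go((b[0],b[1],100,b[2]+90),(b[0],b[1],2,b[2]+90))
```

```text
cmd [ 480.7  293.9  135.  -172.8]
(477.4, 337.6, 100, 198) -> tx -0.007 ty 0.146 tz 0.117 wz -0.120
(477.4, 337.6, 2, 198) -> tx -0.007 ty 0.146 tz 0.443 wz -0.120
```

Emit:
jog_arm(
  plan=[
    {"tx": -0.007,"ty": 0.146,"tz": 0.05,"wx": 0,"wy": 0,"wz": -0.08,"claw": 0},
    {"tx": -0.007,"ty": 0.146,"tz": 0.1,"wx": 0,"wy": 0,"wz": -0.12,"claw": 0},
    {"tx": -0.007,"ty": 0.146,"tz": 0.18,"wx": 0,"wy": 0,"wz": -0.12,"claw": 0},
    {"tx": -0.007,"ty": 0.146,"tz": 0.26,"wx": 0,"wy": 0,"wz": -0.12,"claw": 0},
    {"tx": -0.007,"ty": 0.146,"tz": 0.34,"wx": 0,"wy": 0,"wz": -0.12,"claw": 0},
    {"tx": -0.007,"ty": 0.146,"tz": 0.41,"wx": 0,"wy": 0,"wz": -0.12,"claw": 0},
    {"tx": -0.007,"ty": 0.146,"tz": 0.443,"wx": 0,"wy": 0,"wz": -0.12,"claw": 0},
    {"tx": -0.007,"ty": 0.146,"tz": 0.443,"wx": 0,"wy": 0,"wz": -0.12,"claw": 0},
    {"tx": -0.007,"ty": 0.146,"tz": 0.443,"wx": 0,"wy": 0,"wz": -0.12,"claw": 0.3},
    {"tx": -0.007,"ty": 0.146,"tz": 0.443,"wx": 0,"wy": 0,"wz": -0.12,"claw": 0.5},
    {"tx": -0.007,"ty": 0.146,"tz": 0.443,"wx": 0,"wy": 0,"wz": -0.12,"claw": 1},
  ],
)

```text
clock: 26.4
eef_pos: [478.9, 339.4, 4.9]
tool_rot: [3.141, 0.003, -2.83]
force: [0.2, -1.1, 6.6]
width: 68.5
gripper_force: 69.1
```

Run:
```python
from h import *
s=sync(); print(s['width'],s['gripper_force'])
go(N(62,-50,150),N(62,50,150))
```

```text
68.51665477660606 69.14470911026001
cmd [ 478.9  339.4    4.9 -162.1]
(np.float64(654.3), np.float64(-36.0), 150, 97.1) -> tx -0.172 ty -1.370 tz -0.484 wz 1.120
(np.float64(641.9), np.float64(63.3), 150, 97.1) -> tx -0.235 ty -1.043 tz -0.484 wz 1.120
```

Emit:
jog_arm(
  plan=[
    {"tx": 0,"ty": 0,"tz": -0.12,"wx": 0,"wy": 0,"wz": 0,"claw": 1},
    {"tx": 0,"ty": 0,"tz": -0.26,"wx": 0,"wy": 0,"wz": 0.09,"claw": 1},
    {"tx": 0,"ty": 0,"tz": -0.4,"wx": 0,"wy": 0,"wz": 0.18,"claw": 1},
    {"tx": -0.03,"ty": -0.12,"tz": -0.484,"wx": 0,"wy": 0,"wz": 0.27,"claw": 1},
    {"tx": -0.06,"ty": -0.25,"tz": -0.484,"wx": 0,"wy": 0,"wz": 0.36,"claw": 1},
    {"tx": -0.09,"ty": -0.38,"tz": -0.484,"wx": 0,"wy": 0,"wz": 0.45,"claw": 1},
    {"tx": -0.12,"ty": -0.5,"tz": -0.484,"wx": 0,"wy": 0,"wz": 0.54,"claw": 1},
    {"tx": -0.15,"ty": -0.62,"tz": -0.484,"wx": 0,"wy": 0,"wz": 0.63,"claw": 1},
    {"tx": -0.18,"ty": -0.75,"tz": -0.484,"wx": 0,"wy": 0,"wz": 0.72,"claw": 1},
    {"tx": -0.21,"ty": -0.88,"tz": -0.484,"wx": 0,"wy": 0,"wz": 0.81,"claw": 1},
    {"tx": -0.23,"ty": -1,"tz": -0.484,"wx": 0,"wy": 0,"wz": 0.9,"claw": 1},
    {"tx": -0.235,"ty": -1,"tz": -0.484,"wx": 0,"wy": 0,"wz": 1,"claw": 1},
  ],
)

```text
clock: 27.6
eef_pos: [640.0, 65.9, 147.7]
tool_rot: [-3.141, 0.006, 1.874]
force: [0.1, -0.8, -3.2]
width: 68.4
gripper_force: 70.2
```

Run:
```python
from h import *
s=sync(); print(s['width'],s['gripper_force'])
go(N(62,50,150),N(62,50,17))
```

```text
68.39372852998243 70.16505002975464
cmd [640.   65.9 147.7 107.4]
(np.float64(641.9), np.float64(63.3), 150, 97.1) -> tx -0.010 ty 0.003 tz -0.008 wz 0.114
(np.float64(641.9), np.float64(63.3), 17, 97.1) -> tx -0.010 ty 0.003 tz 0.436 wz 0.114
```

Emit:
jog_arm(
  plan=[
    {"tx": -0.01,"ty": 0.003,"tz": 0.1,"wx": 0,"wy": 0,"wz": 0.06,"claw": 1},
    {"tx": -0.01,"ty": 0.003,"tz": 0.2,"wx": 0,"wy": 0,"wz": 0.114,"claw": 1},
    {"tx": -0.01,"ty": 0.003,"tz": 0.25,"wx": 0,"wy": 0,"wz": 0.114,"claw": 1},
    {"tx": -0.01,"ty": 0.003,"tz": 0.25,"wx": 0,"wy": 0,"wz": 0.114,"claw": 1},
    {"tx": -0.01,"ty": 0.003,"tz": 0.25,"wx": 0,"wy": 0,"wz": 0.114,"claw": 1},
  ],
)

```text
clock: 28.1
eef_pos: [639.7, 72.7, 73.9]
tool_rot: [3.141, -0.001, 1.713]
force: [1.1, 0.5, -1.8]
width: 68.4
gripper_force: 70.1
```

Run:
```python
from h import *
s=sync(); print(s['width'],s['gripper_force'])
go(N(62,50,17))
```

```text
68.38272902299848 70.09217262268066
cmd [639.7  72.7  73.9  98.2]
(np.float64(641.9), np.float64(63.3), 17, 97.1) -> tx -0.032 ty 0.003 tz 0.190 wz 0.012
```

Emit:
jog_arm(
  plan=[
    {"tx": -0.032,"ty": 0.003,"tz": 0,"wx": 0,"wy": 0,"wz": 0.012,"claw": 1},
    {"tx": -0.032,"ty": 0.003,"tz": 0.05,"wx": 0,"wy": 0,"wz": 0.012,"claw": 1},
    {"tx": -0.032,"ty": 0.003,"tz": 0.11,"wx": 0,"wy": 0,"wz": 0.012,"claw": 1},
    {"tx": -0.032,"ty": 0.003,"tz": 0.16,"wx": 0,"wy": 0,"wz": 0.012,"claw": 1},
    {"tx": -0.032,"ty": 0.003,"tz": 0.188,"wx": 0,"wy": 0,"wz": 0.012,"claw": 1},
    {"tx": -0.032,"ty": 0.003,"tz": 0.188,"wx": 0,"wy": 0,"wz": 0.012,"claw": 1},
    {"tx": -0.032,"ty": 0.003,"tz": 0.188,"wx": 0,"wy": 0,"wz": 0.012,"claw": 1},
  ],
)

```text
clock: 28.8
eef_pos: [640.0, 62.7, 16.7]
tool_rot: [-3.138, 0.001, 1.693]
force: [-3.3, -1.9, 7.2]
width: 68.1
gripper_force: 72.3
```

Emit:
jog_arm(
  plan=[
    {"tx": 0,"ty": 0,"tz": 0,"wx": 0,"wy": 0,"wz": 0,"claw": 0.1},
    {"tx": 0,"ty": 0,"tz": 0,"wx": 0,"wy": 0,"wz": 0,"claw": 0.1},
    {"tx": 0,"ty": 0,"tz": -0.05,"wx": 0,"wy": 0,"wz": 0,"claw": 0.1},
    {"tx": 0,"ty": 0,"tz": -0.15,"wx": 0,"wy": 0,"wz": 0,"claw": 0.1},
    {"tx": 0,"ty": 0,"tz": -0.3,"wx": 0,"wy": 0,"wz": 0,"claw": 0},
    {"tx": 0,"ty": 0,"tz": -0.4,"wx": 0,"wy": 0,"wz": 0,"claw": 0},
    {"tx": 0,"ty": 0,"tz": -0.4,"wx": 0,"wy": 0,"wz": 0,"claw": 0},
  ],
)

```text
clock: 29.5
eef_pos: [645.1, 64.2, 142.9]
tool_rot: [3.131, -0.001, 1.693]
force: [-0.5, -0.5, 0.8]
width: 84.8
gripper_force: 0.0
```

Run:
```python
from h import *
sync(); 
p=cam("wrist"); save(p,"w5.png")
for o in tops(p,33,42,500):
    d=o[0][:2]-O;a=np.radians(NY); print(*o,'nest',d@[np.cos(a),np.sin(a)],d@[-np.sin(a),np.cos(a)])
for n in ("top","scene"): blocks(cam(n))
b=(593,347.8,97.1)
go((b[0],b[1],130,b[2]+90))
```

```text
[872.2 163.9  16.2  41.9  13.3] 37.1 [614  76  26  59 557] nest 302.9266746374194 121.38863123503396
[640.2  63.9  70.1  46.3   6.9] 37.8 [ 270  168   87   55 4191] nest 60.345517373936744 50.83098005027938
[867.3  86.6  57.4  23.4  77.3] 37.6 [568 173  54  65 529] nest 288.5098539897403 45.28701967251409
[900.6  79.1  58.5  31.   76.5] 36.7 [589 177  51  66 654] nest 320.6274964457735 33.728600962914506
[472.8  -6.9 125.   58.5   7.3] 37.1 [  35  219  153   63 1989] nest -114.52183358132099 1.2647660543452655
[649.6  13.5  70.1  46.6   7.1] 37.7 [ 276  226   83   51 3673] nest 63.44392316233948 -0.3444035005098752
[954.9 -41.1  64.1   5.1  83.2] 37.2 [607 307  33  61 603] nest 359.6542231687482 -92.26125815792997
block x 593.4 y 347.3 long@ 96.8 z 25.0
block x 591.6 y 348.9 long@ 97.6 z 24.8
cmd [645.1  64.2 142.9  97. ]
(593, 347.8, 130, 187.1) -> tx 0.959 ty -0.057 tz 0.043 wz -1.001
```

Two blocks are placed within a millimetre or two of plan, so now the third.

Emit:
jog_arm(
  plan=[
    {"tx": 0.08,"ty": 0,"tz": -0.1,"wx": 0,"wy": 0,"wz": -0.09,"claw": 0},
    {"tx": 0.2,"ty": -0.01,"tz": -0.1,"wx": 0,"wy": 0,"wz": -0.18,"claw": 0},
    {"tx": 0.32,"ty": -0.02,"tz": -0.1,"wx": 0,"wy": 0,"wz": -0.27,"claw": 0},
    {"tx": 0.44,"ty": -0.03,"tz": -0.1,"wx": 0,"wy": 0,"wz": -0.36,"claw": 0},
    {"tx": 0.56,"ty": -0.04,"tz": -0.1,"wx": 0,"wy": 0,"wz": -0.45,"claw": 0},
    {"tx": 0.68,"ty": -0.05,"tz": -0.1,"wx": 0,"wy": 0,"wz": -0.54,"claw": 0},
    {"tx": 0.8,"ty": -0.057,"tz": -0.1,"wx": 0,"wy": 0,"wz": -0.63,"claw": 0},
    {"tx": 0.9,"ty": -0.057,"tz": -0.1,"wx": 0,"wy": 0,"wz": -0.72,"claw": 0},
    {"tx": 0.959,"ty": -0.057,"tz": -0.05,"wx": 0,"wy": 0,"wz": -0.81,"claw": 0},
    {"tx": 0.959,"ty": -0.057,"tz": 0,"wx": 0,"wy": 0,"wz": -0.9,"claw": 0},
    {"tx": 0.959,"ty": -0.057,"tz": 0.043,"wx": 0,"wy": 0,"wz": -1,"claw": 0},
    {"tx": 0.959,"ty": -0.057,"tz": 0.043,"wx": 0,"wy": 0,"wz": -1,"claw": 0},
  ],
)

```text
clock: 30.85
eef_pos: [587.8, 344.8, 119.9]
tool_rot: [-3.139, -0.006, -3.018]
force: [-0.1, -1.3, -0.4]
width: 85.2
gripper_force: 0.0
```

Emit:
jog_arm(
  plan=[
    {"tx": 0,"ty": 0,"tz": 0,"wx": 0,"wy": 0,"wz": 0,"claw": 0},
    {"tx": 0,"ty": 0,"tz": 0,"wx": 0,"wy": 0,"wz": 0,"claw": 0},
  ],
)

```text
clock: 31.05
eef_pos: [589.8, 346.4, 124.2]
tool_rot: [3.141, 0.0, -3.023]
force: [0.5, 0.7, 0.6]
width: 85.5
gripper_force: 0.0
```

Run:
```python
from h import *
sync(); b=(593,347.8,97.1)
go((b[0],b[1],2,b[2]+90))
blocks(cam("scene"))
```

```text
cmd [ 589.8  346.4  124.2 -173.2]
(593, 347.8, 2, 187.1) -> tx -0.011 ty 0.003 tz 0.407 wz -0.003
block x 592.0 y 349.3 long@ 97.7 z 24.9
```

Emit:
jog_arm(
  plan=[
    {"tx": -0.011,"ty": 0.003,"tz": 0.08,"wx": 0,"wy": 0,"wz": 0,"claw": 0},
    {"tx": -0.011,"ty": 0.003,"tz": 0.16,"wx": 0,"wy": 0,"wz": 0,"claw": 0},
    {"tx": -0.011,"ty": 0.003,"tz": 0.24,"wx": 0,"wy": 0,"wz": 0,"claw": 0},
    {"tx": -0.011,"ty": 0.003,"tz": 0.32,"wx": 0,"wy": 0,"wz": 0,"claw": 0},
    {"tx": -0.011,"ty": 0.003,"tz": 0.38,"wx": 0,"wy": 0,"wz": 0,"claw": 0},
    {"tx": -0.011,"ty": 0.003,"tz": 0.407,"wx": 0,"wy": 0,"wz": 0,"claw": 0},
    {"tx": -0.011,"ty": 0.003,"tz": 0.407,"wx": 0,"wy": 0,"wz": 0,"claw": 0},
    {"tx": -0.011,"ty": 0.003,"tz": 0.407,"wx": 0,"wy": 0,"wz": 0,"claw": 0.3},
    {"tx": -0.011,"ty": 0.003,"tz": 0.407,"wx": 0,"wy": 0,"wz": 0,"claw": 0.5},
    {"tx": -0.011,"ty": 0.003,"tz": 0.407,"wx": 0,"wy": 0,"wz": 0,"claw": 1},
    {"tx": -0.011,"ty": 0.003,"tz": 0.407,"wx": 0,"wy": 0,"wz": 0,"claw": 1},
  ],
)

```text
clock: 32.2
eef_pos: [593.6, 348.6, 3.6]
tool_rot: [3.14, 0.002, -3.02]
force: [-0.3, 0.1, 6.7]
width: 68.3
gripper_force: 71.1
```

Run:
```python
from h import *
s=sync(); print(s['width'],s['gripper_force'])
go(N(62,-51,150))
```

```text
68.29425760485073 71.1478042602539
cmd [ 593.6  348.6    3.6 -173. ]
(np.float64(654.4), np.float64(-36.9), 150, 97.1) -> tx -0.045 ty -1.300 tz -0.488 wz 0.998
```

Emit:
jog_arm(
  plan=[
    {"tx": 0,"ty": 0,"tz": -0.12,"wx": 0,"wy": 0,"wz": 0,"claw": 1},
    {"tx": 0,"ty": 0,"tz": -0.26,"wx": 0,"wy": 0,"wz": 0.09,"claw": 1},
    {"tx": 0,"ty": 0,"tz": -0.4,"wx": 0,"wy": 0,"wz": 0.18,"claw": 1},
    {"tx": 0,"ty": -0.12,"tz": -0.488,"wx": 0,"wy": 0,"wz": 0.27,"claw": 1},
    {"tx": -0.01,"ty": -0.25,"tz": -0.488,"wx": 0,"wy": 0,"wz": 0.36,"claw": 1},
    {"tx": -0.015,"ty": -0.37,"tz": -0.488,"wx": 0,"wy": 0,"wz": 0.45,"claw": 1},
    {"tx": -0.02,"ty": -0.5,"tz": -0.488,"wx": 0,"wy": 0,"wz": 0.54,"claw": 1},
    {"tx": -0.025,"ty": -0.62,"tz": -0.488,"wx": 0,"wy": 0,"wz": 0.63,"claw": 1},
    {"tx": -0.03,"ty": -0.75,"tz": -0.488,"wx": 0,"wy": 0,"wz": 0.72,"claw": 1},
    {"tx": -0.035,"ty": -0.87,"tz": -0.488,"wx": 0,"wy": 0,"wz": 0.81,"claw": 1},
    {"tx": -0.04,"ty": -1,"tz": -0.488,"wx": 0,"wy": 0,"wz": 0.9,"claw": 1},
    {"tx": -0.045,"ty": -1,"tz": -0.488,"wx": 0,"wy": 0,"wz": 0.998,"claw": 1},
  ],
)

```text
clock: 33.4
eef_pos: [643.1, 41.1, 147.1]
tool_rot: [-3.139, 0.007, 1.684]
force: [-0.4, -0.8, -2.4]
width: 68.6
gripper_force: 70.2
```

Run:
```python
from h import *
s=sync(); print(s['width'],s['gripper_force'])
go(N(62,-51,150),N(62,-51,75))
```

```text
68.61479753314573 70.15812635421753
cmd [643.1  41.1 147.1  96.5]
(np.float64(654.4), np.float64(-36.9), 150, 97.1) -> tx -0.263 ty 0.008 tz -0.010 wz -0.007
(np.float64(654.4), np.float64(-36.9), 75, 97.1) -> tx -0.263 ty 0.008 tz 0.240 wz -0.007
```

Emit:
jog_arm(
  plan=[
    {"tx": -0.13,"ty": 0.008,"tz": 0,"wx": 0,"wy": 0,"wz": 0,"claw": 1},
    {"tx": -0.263,"ty": 0.008,"tz": 0,"wx": 0,"wy": 0,"wz": 0,"claw": 1},
    {"tx": -0.263,"ty": 0.008,"tz": 0.12,"wx": 0,"wy": 0,"wz": 0,"claw": 1},
    {"tx": -0.263,"ty": 0.008,"tz": 0.22,"wx": 0,"wy": 0,"wz": 0,"claw": 1},
    {"tx": -0.263,"ty": 0.008,"tz": 0.22,"wx": 0,"wy": 0,"wz": 0,"claw": 1},
    {"tx": -0.263,"ty": 0.008,"tz": 0.22,"wx": 0,"wy": 0,"wz": 0,"claw": 1},
    {"tx": -0.263,"ty": 0.008,"tz": 0.22,"wx": 0,"wy": 0,"wz": 0,"claw": 1},
  ],
)

```text
clock: 34.1
eef_pos: [656.4, -25.7, 84.0]
tool_rot: [3.139, -0.0, 1.7]
force: [0.4, 1.2, -2.7]
width: 68.0
gripper_force: 70.1
```

Run:
```python
from h import *
s=sync(); print(s['width'],s['gripper_force'])
go(N(62,-51,16.5))
```

```text
68.0153934995167 70.07277488708496
cmd [656.4 -25.7  84.   97.4]
(np.float64(654.4), np.float64(-36.9), 16.5, 97.1) -> tx -0.036 ty -0.011 tz 0.225 wz 0.004
```

Emit:
jog_arm(
  plan=[
    {"tx": -0.036,"ty": -0.011,"tz": 0,"wx": 0,"wy": 0,"wz": 0.004,"claw": 1},
    {"tx": -0.036,"ty": -0.011,"tz": 0.06,"wx": 0,"wy": 0,"wz": 0.004,"claw": 1},
    {"tx": -0.036,"ty": -0.011,"tz": 0.13,"wx": 0,"wy": 0,"wz": 0.004,"claw": 1},
    {"tx": -0.036,"ty": -0.011,"tz": 0.19,"wx": 0,"wy": 0,"wz": 0.004,"claw": 1},
    {"tx": -0.036,"ty": -0.011,"tz": 0.222,"wx": 0,"wy": 0,"wz": 0.004,"claw": 1},
    {"tx": -0.036,"ty": -0.011,"tz": 0.224,"wx": 0,"wy": 0,"wz": 0.004,"claw": 1},
    {"tx": -0.036,"ty": -0.011,"tz": 0.224,"wx": 0,"wy": 0,"wz": 0.004,"claw": 1},
  ],
)

```text
clock: 34.8
eef_pos: [652.0, -38.1, 15.4]
tool_rot: [-3.139, 0.001, 1.693]
force: [-4.0, -0.7, 7.1]
width: 68.4
gripper_force: 72.0
```

Emit:
jog_arm(
  plan=[
    {"tx": 0,"ty": 0,"tz": 0,"wx": 0,"wy": 0,"wz": 0,"claw": 0.1},
    {"tx": 0,"ty": 0,"tz": 0,"wx": 0,"wy": 0,"wz": 0,"claw": 0.1},
    {"tx": 0,"ty": 0,"tz": -0.05,"wx": 0,"wy": 0,"wz": 0,"claw": 0.1},
    {"tx": 0,"ty": 0,"tz": -0.15,"wx": 0,"wy": 0,"wz": 0,"claw": 0.1},
    {"tx": 0,"ty": 0,"tz": -0.3,"wx": 0,"wy": 0,"wz": 0,"claw": 0},
    {"tx": 0.15,"ty": 0,"tz": -0.4,"wx": 0,"wy": 0,"wz": 0,"claw": 0},
    {"tx": 0.3,"ty": -0.1,"tz": -0.5,"wx": 0,"wy": 0,"wz": 0,"claw": 0.4},
    {"tx": 0.3,"ty": -0.1,"tz": -0.5,"wx": 0,"wy": 0,"wz": 0,"claw": 0.4},
    {"tx": 0.3,"ty": -0.1,"tz": -0.5,"wx": 0,"wy": 0,"wz": 0,"claw": 0.4},
    {"tx": 0.3,"ty": -0.1,"tz": -0.5,"wx": 0,"wy": 0,"wz": 0,"claw": 0.4},
  ],
)

```text
clock: 35.8
eef_pos: [613.1, 46.4, 165.0]
tool_rot: [3.141, 0.002, 1.692]
force: [-0.2, -1.6, -0.9]
width: 50.9
gripper_force: 0.0
```

Run:
```python
from h import *
sync(); 
p=cam("wrist"); save(p,"w6.png"); W=world(p)
a=np.radians(NY); nf=lambda q:((q-O)@[np.cos(a),np.sin(a)],(q-O)@[-np.sin(a),np.cos(a)])
for o in tops(p,33,42,500):
    x,y=nf(o[0][:2])
    if abs(y)<80 and x<120: print(*o,'nest',x,y)
for r in ctrl.trace(p,"lever")[:1]:
    q=W[r['pixels']];q=q[q[:,2]>60];print(r['score'],r['extent'],nf(np.nanmean(q,0)[:2]),np.nanmax(q[:,2]))
go(N(-156,34,130),N(-156,34,57))
```

```text
[640.2  64.   69.9  45.9   6.9] 37.7 [ 314  147   82   52 3704] nest 60.35787752161079 50.93021324406793
[473.2  -5.5 125.2  60.1   5. ] 37.0 [  92  195  142   62 1630] nest -113.95185873873011 2.604590176688757
[649.8  13.5  69.8  46.1   7.2] 37.7 [ 318  203   77   48 3129] nest 63.64238954991651 -0.3691237958579646
[648.  -39.1  61.2  47.3   6.9] 37.6 [ 314  254   63   45 2403] nest 55.35475438517276 -52.34330107050179
0.81 [93.3, 212.1, 81.6, 45.7] (np.float64(-149.35647893174863), np.float64(34.9907010213843)) 98.66905887709734
cmd [613.1  46.4 165.   97. ]
(np.float64(427.6), np.float64(20.5), 130, 97.1) -> tx -0.011 ty -0.624 tz 0.117 wz -0.001
(np.float64(427.6), np.float64(20.5), 57, 97.1) -> tx -0.011 ty -0.624 tz 0.360 wz -0.001
```

View pics/w6.png

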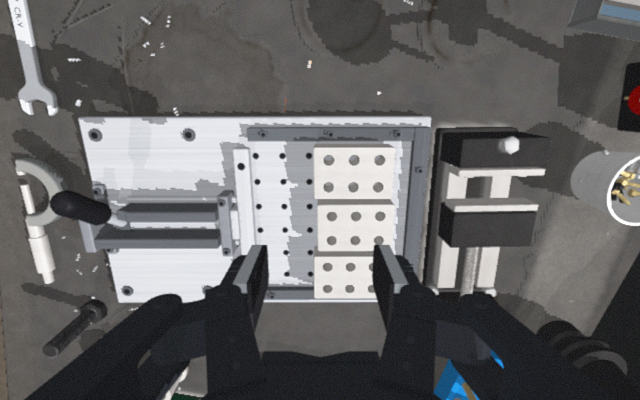

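All three blocks lie flat side by side at (355,170), (357,228) and (345,275). The lever is still in its notch at (80,208), so I'll free it now.

Run:
```python
from h import *
sync()
go((428.8,22.8,140,97.1),(428.8,22.8,58,97.1))
```

```text
cmd [612.9  45.5 163.9  96.9]
(428.8, 22.8, 140, 97.1) -> tx -0.002 ty -0.618 tz 0.080 wz -0.003
(428.8, 22.8, 58, 97.1) -> tx -0.002 ty -0.618 tz 0.353 wz -0.003
```

Emit:
jog_arm(
  plan=[
    {"tx": 0,"ty": -0.15,"tz": 0,"wx": 0,"wy": 0,"wz": 0,"claw": 0.4},
    {"tx": 0,"ty": -0.3,"tz": 0,"wx": 0,"wy": 0,"wz": 0,"claw": 0.4},
    {"tx": 0,"ty": -0.45,"tz": 0,"wx": 0,"wy": 0,"wz": 0,"claw": 0.4},
    {"tx": 0,"ty": -0.58,"tz": 0.03,"wx": 0,"wy": 0,"wz": 0,"claw": 0.4},
    {"tx": -0.002,"ty": -0.618,"tz": 0.08,"wx": 0,"wy": 0,"wz": 0,"claw": 0.4},
    {"tx": -0.002,"ty": -0.618,"tz": 0.08,"wx": 0,"wy": 0,"wz": 0,"claw": 0.4},
    {"tx": -0.002,"ty": -0.618,"tz": 0.18,"wx": 0,"wy": 0,"wz": 0,"claw": 0.4},
    {"tx": -0.002,"ty": -0.618,"tz": 0.28,"wx": 0,"wy": 0,"wz": 0,"claw": 0.4},
    {"tx": -0.002,"ty": -0.618,"tz": 0.353,"wx": 0,"wy": 0,"wz": 0,"claw": 0.4},
    {"tx": -0.002,"ty": -0.618,"tz": 0.353,"wx": 0,"wy": 0,"wz": 0,"claw": 0.4},
    {"tx": -0.002,"ty": -0.618,"tz": 0.353,"wx": 0,"wy": 0,"wz": 0,"claw": 0.4},
  ],
)

```text
clock: 37.0
eef_pos: [429.8, 24.8, 58.9]
tool_rot: [3.141, 0.0, 1.693]
force: [-0.6, -0.2, 0.7]
width: 51.2
gripper_force: 0.0
```

Emit:
jog_arm(
  plan=[
    {"tx": 0,"ty": 0,"tz": 0,"wx": 0,"wy": 0,"wz": 0,"claw": 0.7},
    {"tx": 0,"ty": 0,"tz": 0,"wx": 0,"wy": 0,"wz": 0,"claw": 1},
    {"tx": 0,"ty": 0,"tz": 0,"wx": 0,"wy": 0,"wz": 0,"claw": 1},
    {"tx": 0,"ty": -0.02,"tz": 0,"wx": 0,"wy": 0,"wz": 0,"claw": 1},
    {"tx": 0,"ty": -0.04,"tz": 0,"wx": 0,"wy": 0,"wz": 0,"claw": 1},
    {"tx": 0,"ty": -0.055,"tz": 0,"wx": 0,"wy": 0,"wz": 0,"claw": 1},
    {"tx": 0,"ty": -0.055,"tz": 0,"wx": 0,"wy": 0,"wz": 0,"claw": 1},
    {"tx": 0,"ty": -0.055,"tz": 0,"wx": 0,"wy": 0,"wz": 0,"claw": 1},
  ],
)

```text
clock: 37.8
eef_pos: [420.5, 23.4, 60.4]
tool_rot: [3.127, -0.002, 1.691]
force: [15.1, -1.8, -8.5]
width: 18.2
gripper_force: 58.9
```

Emit:
jog_arm(
  plan=[
    {"tx": -0.03,"ty": 0,"tz": -0.014,"wx": 0,"wy": 0,"wz": 0,"claw": 1},
    {"tx": -0.06,"ty": 0,"tz": -0.024,"wx": 0,"wy": 0,"wz": 0,"claw": 1},
    {"tx": -0.09,"ty": 0,"tz": -0.031,"wx": 0,"wy": 0,"wz": 0,"claw": 1},
    {"tx": -0.12,"ty": 0,"tz": -0.033,"wx": 0,"wy": 0,"wz": 0,"claw": 1},
    {"tx": -0.125,"ty": 0,"tz": -0.033,"wx": 0,"wy": 0,"wz": 0,"claw": 1},
    {"tx": -0.125,"ty": 0,"tz": -0.033,"wx": 0,"wy": 0,"wz": 0,"claw": 1},
  ],
)

```text
clock: 38.4
eef_pos: [426.8, -10.3, 71.2]
tool_rot: [3.122, -0.007, 1.692]
force: [14.2, 6.6, -0.3]
width: 18.1
gripper_force: 60.4
```

Run:
```python
from h import *
s=sync();a=np.radians(NY); q=s['eef_pos'][:2]-O; print(q@[np.cos(a),np.sin(a)],q@[-np.sin(a),np.cos(a)],s['force'],s['eef_pos'])
```

```text
-160.618008223237 3.552932700842669 [14.24703682  6.59060791 -0.29581958] [426.77447291 -10.32693442  71.1889312 ]
```

Emit:
jog_arm(
  plan=[
    {"tx": 0,"ty": 0.026,"tz": 0,"wx": 0,"wy": 0,"wz": 0,"claw": 1},
    {"tx": 0,"ty": 0.052,"tz": 0,"wx": 0,"wy": 0,"wz": 0,"claw": 1},
    {"tx": 0,"ty": 0.078,"tz": 0,"wx": 0,"wy": 0,"wz": 0,"claw": 1},
    {"tx": 0,"ty": 0.104,"tz": 0,"wx": 0,"wy": 0,"wz": 0,"claw": 1},
    {"tx": 0,"ty": 0.13,"tz": 0,"wx": 0,"wy": 0,"wz": 0,"claw": 1},
    {"tx": 0,"ty": 0.156,"tz": 0,"wx": 0,"wy": 0,"wz": 0,"claw": 1},
    {"tx": 0,"ty": 0.182,"tz": 0,"wx": 0,"wy": 0,"wz": 0,"claw": 1},
    {"tx": 0,"ty": 0.208,"tz": 0,"wx": 0,"wy": 0,"wz": 0,"claw": 1},
    {"tx": 0,"ty": 0.234,"tz": 0,"wx": 0,"wy": 0,"wz": 0,"claw": 1},
    {"tx": 0,"ty": 0.26,"tz": 0,"wx": 0,"wy": 0,"wz": 0,"claw": 1},
    {"tx": 0,"ty": 0.285,"tz": 0,"wx": 0,"wy": 0,"wz": 0,"claw": 1},
    {"tx": 0,"ty": 0.31,"tz": 0,"wx": 0,"wy": 0,"wz": 0,"claw": 1},
  ],
)

```text
clock: 39.6
eef_pos: [510.4, 0.1, 71.1]
tool_rot: [3.137, -0.004, 1.693]
force: [-3.8, 5.5, 14.5]
width: 18.2
gripper_force: 61.4
```

Emit:
jog_arm(
  plan=[
    {"tx": 0,"ty": 0,"tz": 0,"wx": 0,"wy": 0,"wz": 0,"claw": 1},
    {"tx": 0,"ty": 0,"tz": 0,"wx": 0,"wy": 0,"wz": 0,"claw": 1},
  ],
)

```text
clock: 39.8
eef_pos: [511.4, 0.2, 71.1]
tool_rot: [3.135, -0.004, 1.693]
force: [-0.1, 6.0, 10.5]
width: 18.1
gripper_force: 61.3
```

Run:
```python
from h import *
s=sync();a=np.radians(NY); q=s['eef_pos'][:2]-O; print(q@[np.cos(a),np.sin(a)],q@[-np.sin(a),np.cos(a)],s['force'],s['eef_pos'])
```

```text
-75.33589533127689 3.563100525390807 [-0.06055424  6.04504    10.48230045] [5.11401381e+02 2.24150535e-01 7.11260563e+01]
```

Emit:
jog_arm(
  plan=[
    {"tx": 0,"ty": 0,"tz": 0,"wx": 0,"wy": 0,"wz": 0,"claw": 0.5},
    {"tx": 0,"ty": 0,"tz": 0,"wx": 0,"wy": 0,"wz": 0,"claw": 0.3},
    {"tx": 0,"ty": 0,"tz": 0,"wx": 0,"wy": 0,"wz": 0,"claw": 0.3},
    {"tx": 0,"ty": 0,"tz": -0.15,"wx": 0,"wy": 0,"wz": 0,"claw": 0.3},
    {"tx": 0,"ty": 0,"tz": -0.3,"wx": 0,"wy": 0,"wz": 0,"claw": 0.3},
    {"tx": 0.1,"ty": 0.1,"tz": -0.45,"wx": 0,"wy": 0,"wz": 0,"claw": 0.3},
    {"tx": 0.25,"ty": 0.2,"tz": -0.6,"wx": 0,"wy": 0,"wz": 0,"claw": 0.3},
    {"tx": 0.35,"ty": 0.3,"tz": -0.6,"wx": 0,"wy": 0,"wz": 0,"claw": 0.3},
    {"tx": 0.35,"ty": 0.3,"tz": -0.6,"wx": 0,"wy": 0,"wz": 0,"claw": 0.3},
    {"tx": 0.35,"ty": 0.3,"tz": -0.6,"wx": 0,"wy": 0,"wz": 0,"claw": 0.3},
    {"tx": 0.35,"ty": 0.3,"tz": -0.6,"wx": 0,"wy": 0,"wz": 0,"claw": 0.3},
  ],
)

```text
clock: 40.9
eef_pos: [584.7, 111.1, 248.1]
tool_rot: [-3.14, 0.001, 1.693]
force: [0.4, -1.2, -0.3]
width: 59.5
gripper_force: 0.0
```

Run:
```python
from h import *
sync(); 
p=cam("wrist"); save(p,"w7.png"); W=world(p)
a=np.radians(NY); nf=lambda q:((q-O)@[np.cos(a),np.sin(a)],(q-O)@[-np.sin(a),np.cos(a)])
for lo,hi in ((33,42),(22,30)):
  for o in tops(p,lo,hi,500):
    x,y=nf(o[0][:2])
    if abs(y)<80 and x<120: print(*o,'nest',x,y)
for r in ctrl.trace(p,"lever")[:1]:
    q=W[r['pixels']];q=q[q[:,2]>60];print(r['score'],r['extent'],nf(np.nanmean(q,0)[:2]),np.nanmax(q[:,2]))
for r in ctrl.trace(p,"packing_bar0_center")[:1]: print(r['score'],r['extent'],np.nanmean(W[r['pixels']],0))
```

```text
[660.2  66.5  70.   46.3   7.1] 37.6 [ 350  195   61   38 2015] nest 80.5135199711718 50.9390135539718
[487.3  -5.3  95.4  58.7   7.2] 37.0 [190 229  82  45 612] nest -99.9352581191966 1.0602757422249034
[666.4  15.5  69.8  46.8   7.1] 37.6 [ 349  235   58   36 1339] nest 80.36230267229664 -0.436244433979169
[664.4 -36.5  52.4  46.6   8.1] 37.6 [ 348  272   41   34 1094] nest 71.95036200602003 -51.7903022505436
[610.1  34.8 178.3 150.1  62.1] 25.6 [ 262  193  146  109 2190] nest 26.879523070435173 25.674525107700493
0.63 [287.6, 240.4, 259.3, 138.1] (np.float64(-3.0406293304490446), np.float64(113.42474985567398)) 260.92017667381026
```

View pics/w7.png

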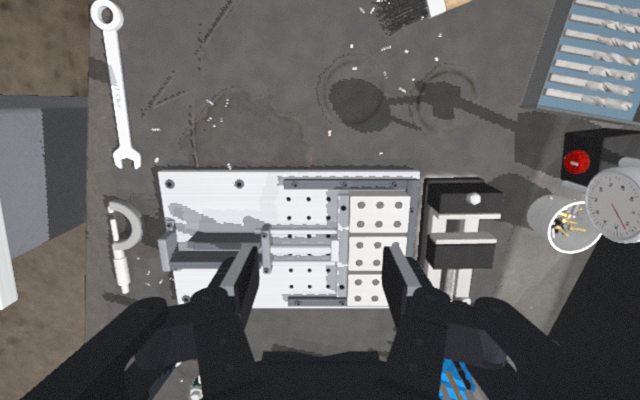

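The blocks at (378,213), (375,250) and (370,287) sit home against the stop, with the clamp bar touching their near ends at column 343. The lever is hidden behind a finger, so I'll check it and the bar in the scene view.

Run:
```python
from h import *
a=np.radians(NY); nf=lambda q:((q-O)@[np.cos(a),np.sin(a)],(q-O)@[-np.sin(a),np.cos(a)])
p=cam("scene");W=world(p)
for t in ("lever","packing_bar0_center"):
  for r in ctrl.trace(p,t)[:2]:
    q=W[r['pixels']];q=q[~np.isnan(q[:,0])];print(t,r['score'],np.round(r['extent']),q.mean(0),q[:,2].max()); 
    if t=="lever": print(nf(q[q[:,2]>70][:,:2].mean(0)))
cv2.imwrite('pics/s2.png',cv2.resize(p['img'][130:260,250:430,::-1],(800,578)))
```

```text
lever 0.26 [318. 196.  43.  34.] [576.55369421  13.20636535  35.30872374] 107.26415883097286
(np.float64(-77.62761675032012), np.float64(17.399529686504547))
lever 0.16 [325. 206. 108.  49.] [521.41698485  29.02511046  19.03188856] 107.26415883097286
(np.float64(-77.62761675032012), np.float64(17.399529686504547))
packing_bar0_center 0.54 [326. 170.  26.  12.] [ 652.98505873 -239.66240439   11.11995984] 21.050514522325898
```

View pics/s2.png

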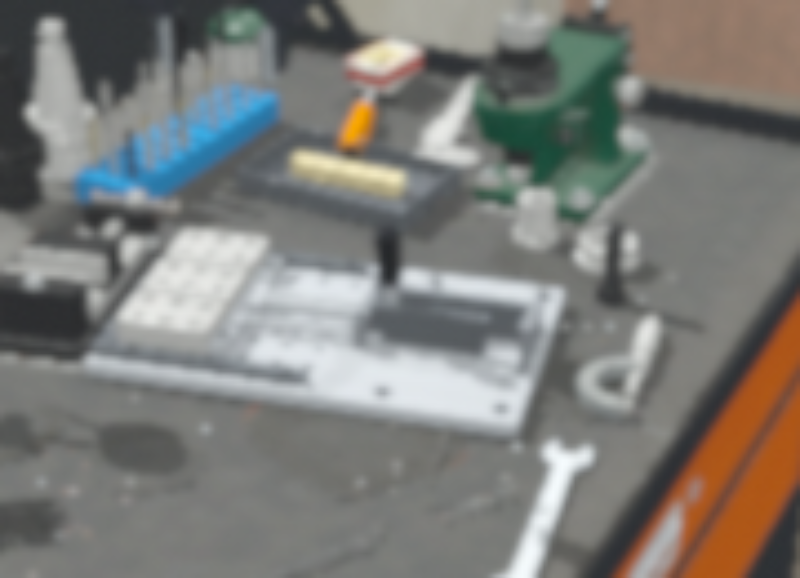

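Run:
```python
from h import *
a=np.radians(NY)
p=cam("scene");W=world(p); d=W[...,:2]-O; x=d@[np.cos(a),np.sin(a)]; y=d@[-np.sin(a),np.cos(a)]; z=W[...,2]
m=(abs(x+75)<18)&(abs(y-10)<25)&(z>55)&(z<112)&(p['img'].max(2)<90)
print(m.sum()); zz=z[m];yy=y[m]
for lo in range(55,110,8):
    k=(zz>=lo)&(zz<lo+8)
    if k.sum()>2: print(lo,k.sum(),np.median(yy[k]).round(1))
print(np.polyfit(zz,yy,1))
```

```text
56
63 7 18.2
71 9 17.7
79 8 17.4
87 11 18.7
95 13 20.8
103 8 16.0
[ 0.04360344 14.09549424]
```

Emit:
jog_arm(
  plan=[
    {"tx": 0,"ty": -0.1,"tz": 0,"wx": 0,"wy": 0,"wz": 0,"claw": 0.3},
    {"tx": -0.05,"ty": -0.2,"tz": 0,"wx": 0,"wy": 0,"wz": 0,"claw": 0.3},
    {"tx": -0.1,"ty": -0.25,"tz": 0,"wx": 0,"wy": 0,"wz": 0,"claw": 0.3},
    {"tx": -0.1,"ty": -0.25,"tz": 0,"wx": 0,"wy": 0,"wz": 0,"claw": 0.3},
    {"tx": -0.1,"ty": -0.25,"tz": 0,"wx": 0,"wy": 0,"wz": 0,"claw": 0.3},
    {"tx": -0.1,"ty": -0.25,"tz": 0,"wx": 0,"wy": 0,"wz": 0,"claw": 0.3},
  ],
)

```text
clock: 41.85
eef_pos: [515.6, 73.9, 249.2]
tool_rot: [3.14, -0.001, 1.694]
force: [0.1, 0.3, -0.8]
width: 59.7
gripper_force: 0.0
```

Run:
```python
from h import *
a=np.radians(NY)
p=cam("wrist");W=world(p); d=W[...,:2]-O; x=d@[np.cos(a),np.sin(a)]; y=d@[-np.sin(a),np.cos(a)]; z=W[...,2]
m=(abs(x+76)<20)&(abs(y-8)<30)&(z>50)&(z<115)
for lo in range(55,112,6):
    k=m&(z>=lo)&(z<lo+6)
    if k.sum()>3: print(lo,k.sum(),'x',np.median(x[k]).round(1),'y',y[k].min().round(1),np.median(y[k]).round(1),y[k].max().round(1))
```

```text
61 16 x -75.4 y 7.6 14.6 17.0
67 29 x -73.6 y 7.7 15.4 17.0
73 29 x -74.5 y 7.9 16.2 17.7
79 21 x -74.3 y 10.5 16.8 18.5
85 17 x -74.0 y 12.1 18.8 20.1
91 22 x -74.3 y 14.2 19.5 21.4
97 83 x -73.8 y 3.0 18.6 22.0
103 197 x -75.5 y 3.8 12.9 20.5
```

The lever rests at about 0.15 rad against the gate, which is under the 0.2 limit. The clamp is closed on the layer and the hand is clear.

```bash
python3 -c "
from cell import ctrl
print(ctrl.finish_job())"
```

```text
the job is handed in; nothing more can be done
None
```

I handed the job in; no verdict came back. My last measurements show the three blocks flat against the back stop with the clamp closed on them, the lever at about 0.15 rad (limit 0.2), the brass bar in the tray, and the hex keys never approached.

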